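Set out the drying dish, slides, vial and weights round the carton and the case

ROBOT

A 6-joint arm with a two-finger parallel gripper is mounted at the origin on a cart in front of the work surface, level with it; the furniture and walls round the work are solid. World frame = base frame: x ahead of the robot, y to its left, z up, the work surface at z = 0. Lengths are in m, angles in rad, forces in N, time in s.
With the tool pointing down it reaches from about 0.275 to 1 m from the base axis. Payload 8.4 kg.
Tool frame: the origin (TCP) lies at the very end of the fingers, on their centre line; the grasp point (between the pads) lies 19 mm behind it (env.pinch_z is the distance from the TCP to the grasp point, in m); z points along the fingers, y is the line along which they close (so a half turn about z gives the same grasp; the last joint's range is limited). The gripper opens to 85 mm and grips with 20 to 120 N. Pads are 22 mm wide; open, the fingers measure 114 mm over their backs; the gripper's body (76 mm by 85 mm) begins 54 mm behind the grasp point. The pads swing forward as they close: fully open they stand 13 mm farther back than shut.
Start: joints at [1.324, 0.353, 1.633, -0, 1.155, -0.002], TCP at [0.151, 0.606, 0.21] pointing down, gripper open.
Joint ranges: [-2.63, 2.63], [-0.92, 2.1], [0.06, 2.66], [-1.3, 4.44], [0, 2.69], [-3.02, 3.02]. Speed limits (rad/s): [2.22, 2.22, 2.79, 3.14, 3.14, 3.14].

INTERFACE

Orientations are given as a rotation vector (axis times angle).
In Python, from station import env gives the robot as it stands.
- The arm moves only by the tool jog_arm, never from a script. Its argument "increments" is a list of rows, each an object with "xyz": the shift along the tool's x, y, z in m, a list of three; "dr": the turn, a rotation vector about the tool's x, y, z in degrees, a list of three. A call has 1 to 8 rows; each row shifts and turns the commanded pose from where the row before left it, along the tool's axes as they then stand; what a row does not reach is not made up. A row lasts 1/10 s, in which the tool goes at most 50 mm and 8.59 degrees, less where a joint would pass 70% of its speed; a pose out of reach is approached as far as the arm can. A call is refused whole if a number of a shift passes 0.05 or a number of a turn 8.59, either way. A call with a gripper value outside its range is refused whole. "claw" is the finger opening in m, from 0 to 0.0854, set as the call begins (left out, the last holds). The fingers move at their own pace and stop on an object; "force" is the grip in N (left out, the last holds). Time passes only in rows, so rows that do not move let the fingers close. It gives the time, the measured TCP pose, the force, the opening and the grip force at its end, in the units of the state.
- env.state(): the state, without advancing time (a new reading comes with each control period).
- env.camera(name): name is "scene" or "top" or "wrist"; returns a dict with "pixels" (420x560x3 uint8, red, green, blue), "vfov" (degrees; the focal length in pixels is half the picture's height over the tangent of half this angle, whatever the lens; pixels are square), "cx", "cy" (the principal point, pixels), "xyz" and "attitude" of the camera in the world. Camera axes: x right, y up, looking along -z (the intrinsics and any distortion apply to the point x, -y, -z); pixel columns grow to the right and rows downward; lengths in m; the calibration is good to about 2 mm. A picture is of the moment at which its call begins. There is no depth.
- env.hand_in(): hands the job in; it is judged then, once.
The state is a dict: "time_s": time; "joint_positions": joint angles; "joint_velocities": joint speeds; "effort": joint torques, N m; "tool_pos": TCP position; "ee_rot": TCP orientation; "wrist_force": force on the tool from outside, world axes, zero at the start; "wrist_torque": the same for the moment, N m; "gripper_width": opening from 0.0 (shut) to 1.0 (fully open); "grasp_force": force on a finger pad.
Only numpy, scipy, OpenCV 4.12 (cv2) and the standard library are available. Lean on these libraries where they do the work, as an engineer would, in place of code of your own. Each camera call takes 0.05 s, during which the arm holds its last target. There are 200 camera calls.

TASK

Set out the bench for the next preparation: put the covered glass dish on the bench midway between the slide carton and the wooden case (the two that stand alone in front of the balance) and stand the larger of the two knob weights on the middle of its lid to hold it shut, and lay the banded stack of slides centred on top of the carton, lengthwise along it. Stand the vial upright about 3 cm behind the dish (on the side away from the robot, square to the row of carton, dish and case) and the smaller weight upright about 3 cm behind the middle of the case's back, opposite its clasp. Leave the specimen puck, the tweezers and the snap-off cutter where they lie.

Things in the scene. Friction and masses are not known exactly. Their poses are not given: they have to be found in the camera images.
- carton: closed slide carton, a box 67 x 112 x 55 mm (x, y, z), fixed to the bench in front of the balance (not the like one stored behind the microscope). Origin: centre of its underside; flat top at z = 55 mm. Its long axis is its own y; its own -x side faces the robot to within 0.15 rad. The case stands 240 mm away (centre to centre) along this y axis, on the +y or the -y side.
- case: small varnished wooden case, lid closed, 73 x 84 x 46 mm (x, y, z), fixed to the bench beside the carton (not the like one stored behind the microscope). Origin: centre of its underside. The side with the metal clasp is its own -x side, and faces the robot to within 0.35 rad (it may stand askew to the row); its back is its own +x side, 36 mm from the origin.
- dish: round covered glass dish, 59 mm across. Origin: centre of its underside. The flat, solid lid on which things stand is 12 mm above the underside (a thin glass rim rises to 14 mm). It starts lid up on the bench.
- slides: stack of glass slides in a paper band, the one lying near the front edge left of the robot (another lies far back, right): a flat block 27 x 76 x 11 mm (x, y, z). Origin: centre of its underside; long axis is its own y. Grip it across its 27 mm.
- vial: sample vial with a ribbed white cap, upright, 22 mm across, 52 mm high with its screw cap (fixed). Origin: centre of its underside, z up. All five things to be moved start upright or flat along the front of the bench; behind them stand a display, 200 mm high (x from 0.57, y 0.02 to 0.26 m), and the microscope's stage (x from 0.51, y from 0.29): keep clear. Vials farther back are not meant.
- weight_large: the larger knob test weight, brass-coloured: upright, 20 mm across, 30 mm high, with a neck and a knob on top. Origin: centre of its underside, z up.
- weight_small: the smaller knob test weight, bright steel: upright, 16 mm across, 24 mm high, with a neck and a knob on top. Origin: centre of its underside, z up.
- tweezers: bystander: steel tweezers 12 x 120 x 8 mm lying on the bench, near the front edge. Origin: centre of the underside; long axis is y.
- cutter: bystander: small snap-off cutter 17 x 84 x 10 mm lying near the front edge of the bench. Origin: centre of the underside; long axis is y.
- puck: bystander: black specimen puck, 30 mm across, 18 mm high, standing at the left end, near the front edge. Origin: centre of the underside.
There are look-alikes about, which are no part of the job. What is shaped like the dish but pink is not meant.

How it is judged:
By the outcome, as a careful person would: the job done as asked, in the order asked, and still so for the second after the job is handed in, with the robot touching nothing.
It also fails if it takes over 128 s, if anything falls off the work surface, if the arm or the gripper's body presses on something with over 40 N, if the wrist force passes 120 N, or if a joint passes its speed limit or range.

## Working session

There is one attempt and no reset: what is moved stays moved. The work goes in short steps, Python scripts to look and compute and a tool call to move; the robot and the scene stay as the last step left them, time stands still between calls to the robot, and variables do not carry over. Pictures are saved under pics/ and viewed, at most 14 in all, crops included, and the job is handed in when it is done.

Besides the shell and the picture viewer there is one more tool, called after ">>>" as name(argument=value, ...), one argument or row to a line, values as JSON. jog_arm: Moves the arm, as the interface text tells. Its arguments: {"type":"object","properties":{"increments":{"type":"array","items":{"type":"object","properties":{"xyz":{"type":"array","items":{"type":"number"}},"dr":{"type":"array","items":{"type":"number"}}}}},"claw":{"type":"number"},"force":{"type":"number"}},"required":["increments"]}

```bash
ls; mkdir -p pics; cat > h.py <<'E'
from station import env
import numpy as np, cv2
from scipy.spatial.transform import Rotation as R
def snap(n,f):
    c=env.camera(n); cv2.imwrite(f'pics/{f}.png',c['pixels'][:,:,::-1]); 
    np.save(f'pics/{f}.npy',{k:v for k,v in c.items()},allow_pickle=True); return c
def load(f): return np.load(f'pics/{f}.npy',allow_pickle=True).item()
E
python3 - <<'E'
from h import *
for n in('scene','top','wrist'):
    c=snap(n,n+'0'); print({k:v for k,v in c.items() if k!='pixels'})
s=env.state(); print(s['time_s'],s['tool_pos'],s['ee_rot'],s['gripper_width'],env.pinch_z)
E
```

```text
pics
{'vfov': 55.5635301398135, 'cx': 269.76029021363985, 'cy': 213.82119658176728, 'xyz': array([-0.04388216, -0.73485429,  0.55503462]), 'attitude': array([ 1.00907648, -0.3080348 , -0.51150225])}
{'vfov': 55.596386294846674, 'cx': 280.6550030088737, 'cy': 208.75829268141152, 'xyz': array([0.38383256, 0.0475864 , 1.22619046]), 'attitude': array([ 0.04692893, -0.08136783, -1.58243068])}
{'vfov': 65.89079840353921, 'cx': 279.6817305468649, 'cy': 211.14959348639604, 'xyz': array([0.07297702, 0.62530529, 0.37313184]), 'attitude': array([-0.27306383, -0.21368045,  1.31369968])}
0.15 [0.15137036 0.60599641 0.20942059] [-3.83554815e-01 -3.11793637e+00  1.66162935e-03] 1.0017580032888989 0.0187
```

```bash
python3 - <<'E'
from h import *
c=load('top0')['pixels'][:,:,::-1]
cv2.imwrite('pics/topbig.png',cv2.resize(c,(800,600),interpolation=cv2.INTER_CUBIC))
E
```

```text
(no output)
```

View pics/topbig.png

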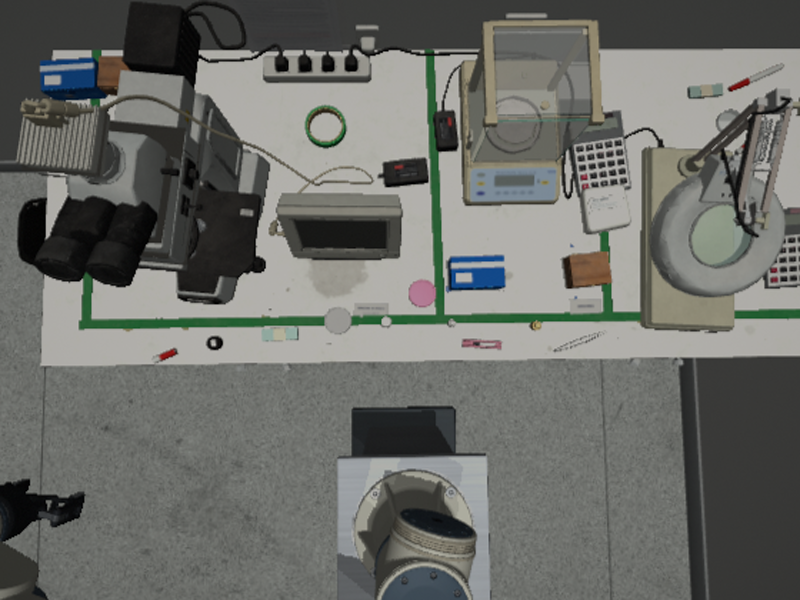

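View pics/scene0.png

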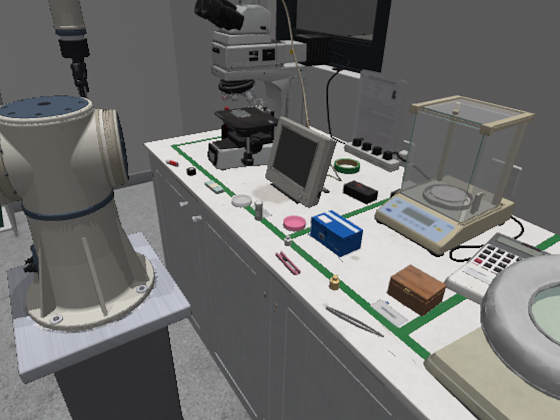

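```bash
python3 - <<'E'
from h import *
c=load('top0')['pixels'][:,:,::-1]
f=lambda a:cv2.resize(a,None,fx=5,fy=5,interpolation=cv2.INTER_CUBIC)
cv2.imwrite('pics/crop1.png',np.vstack([f(c[205:250,140:300]),f(c[175:250,285:445])]))
E
cat >> h.py <<'E'
def K(c):
    f=c['pixels'].shape[0]/2/np.tan(np.radians(c['vfov']/2)); return f
def unproj(c,u,v,z):
    f=K(c); d=R.from_rotvec(c['attitude']).apply([(u-c['cx'])/f,-(v-c['cy'])/f,-1]); o=c['xyz']
    return o+d*(z-o[2])/d[2]
def proj(c,p):
    f=K(c); q=R.from_rotvec(c['attitude']).inv().apply(np.array(p)-c['xyz'])
    return c['cx']+f*q[...,0]/-q[...,2], c['cy']-f*q[...,1]/-q[...,2]
E
```

```text
(no output)
```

View pics/crop1.png

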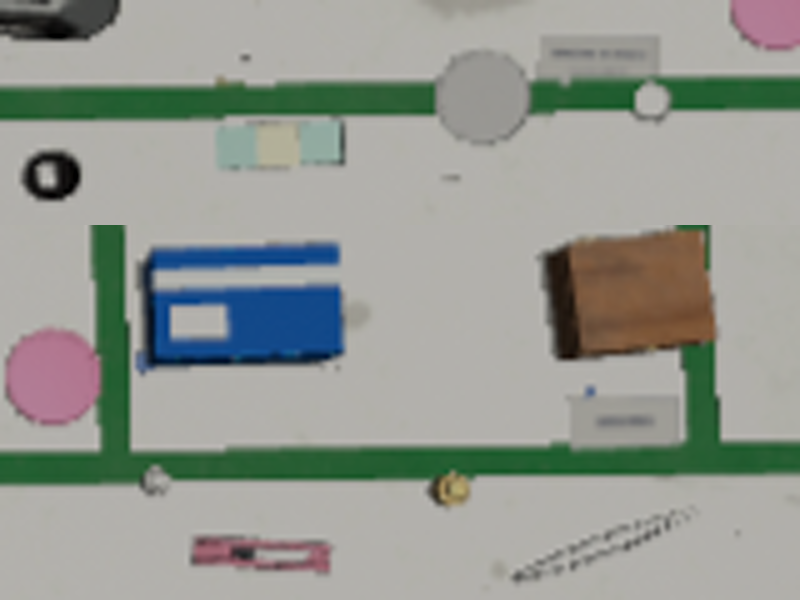

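```bash
python3 - <<'E'
from h import *
c=load('top0')
A=lambda x,y:((x+.5)/5-.5+140,(y+.5)/5-.5+205)
B=lambda x,y:((x+.5)/5-.5+285,(y-225+.5)/5-.5+175)
def P(n,px,z,off):
    p=np.array([unproj(c,*off(*q),z)[:2] for q in px]); m=p.mean(0); print(n,m.round(4))
    if len(p)==4:
        print('  edges mm',[round(1000*np.linalg.norm(p[i]-p[(i+1)%4]),1) for i in range(4)])
        d=(p[0]+p[3]-p[1]-p[2]); e=(p[0]+p[1]-p[2]-p[3]); print('  +y ax angle from world y', np.arctan2(-d[0],d[1]).round(3),' x ax ang',np.arctan2(e[1],e[0]).round(3))
P('dish',[(482,97)],.014,A)
P('slides',[(217,125),(342,121),(343,165),(219,168)],.011,A)
P('vial',[(651,100)],.052,A)
P('carton',[(153,250),(339,244),(342,354),(153,357)],.055,B)
P('case',[(566,243),(703,231),(715,338),(580,352)],.046,B)
P('small',[(155,480)],.02,B); P('large',[(453,489)],.025,B)
P('cutter',[(260,553)],.01,B); P('tw',[(600,545)],.005,B);P('puck',[(52,176)],.018,A)
s=env.state(); print(R.from_rotvec(s['ee_rot']).as_matrix().round(3))
w=load('wrist0'); Rt=R.from_rotvec(s['ee_rot']); print('cam in tool',Rt.inv().apply(w['xyz']-s['tool_pos']),(Rt.inv()*R.from_rotvec(w['attitude'])).as_matrix().round(3))
E
```

```text
dish [0.4379 0.1566]
slides [0.4106 0.2791]
  edges mm [np.float64(75.5), np.float64(26.7), np.float64(74.8), np.float64(26.1)]
  +y ax angle from world y 0.015  x ax ang 0.038
vial [0.4332 0.0538]
carton [ 0.534  -0.1379]
  edges mm [np.float64(111.2), np.float64(65.9), np.float64(112.4), np.float64(64.0)]
  +y ax angle from world y 0.013  x ax ang -0.011
case [ 0.5388 -0.3773]
  edges mm [np.float64(83.7), np.float64(65.1), np.float64(82.3), np.float64(66.3)]
  +y ax angle from world y 0.084  x ax ang 0.079
small [ 0.4297 -0.0849]
large [ 0.4218 -0.2652]
cutter [ 0.3847 -0.1493]
tw [ 0.3868 -0.3602]
puck [0.3935 0.4142]
[[-0.97   0.242 -0.   ]
 [ 0.242  0.97  -0.001]
 [ 0.    -0.001 -1.   ]]
cam in tool [ 0.08073954 -0.00044145 -0.16370905] [[-0.     0.949  0.317]
 [ 1.     0.    -0.001]
 [-0.001  0.317 -0.949]]
```

```bash
cat >> h.py <<'E'
def plan(tgt,yaw=None,step=.045,n=None):
    """rows (mm shown in m) from measured pose to tgt; yaw in rad: 0 means tool x=-X,y=+Y"""
    s=env.state(); Rt=R.from_rotvec(s['ee_rot']); d=np.array(tgt)-s['tool_pos']
    Rg=R.from_euler('z',yaw or 0)*R.from_matrix(np.diag([-1,1,-1.]))
    if yaw is None: Rg=Rt
    rv=(Rt.inv()*Rg).as_rotvec(degrees=True)
    n=n or int(max(np.ceil(np.abs(d).max()/step),np.ceil(np.abs(rv).max()/8.5),1))
    print('t',s['time_s'],'pos',s['tool_pos'].round(4),'n',n,'dr/row',(rv/n).round(2))
    for i in range(n):
        Ri=Rt*R.from_rotvec(rv*i/n,degrees=True); print((Ri.inv().apply(d)/n).round(4).tolist())
E
python3 -c "
from h import *
plan([.425,.157,.13],0)"
```

```text
t 0.15 pos [0.1514 0.606  0.2094] n 10 dr/row [-0.01 -0.   -1.4 ]
[-0.0374, -0.0369, 0.008]
[-0.0365, -0.0378, 0.008]
[-0.0356, -0.0387, 0.008]
[-0.0346, -0.0396, 0.008]
[-0.0336, -0.0404, 0.008]
[-0.0326, -0.0412, 0.008]
[-0.0316, -0.042, 0.008]
[-0.0306, -0.0428, 0.008]
[-0.0295, -0.0435, 0.008]
[-0.0285, -0.0442, 0.0079]
```

>>> jog_arm(
  increments=[
    {"xyz":[-0.037,-0.037,0.008],"dr":[0,0,-1.4]},
    {"xyz":[-0.0365,-0.038,0.008],"dr":[0,0,-1.4]},
    {"xyz":[-0.0355,-0.0385,0.008],"dr":[0,0,-1.4]},
    {"xyz":[-0.0345,-0.0395,0.008],"dr":[0,0,-1.4]},
    {"xyz":[-0.0335,-0.0405,0.008],"dr":[0,0,-1.4]},
    {"xyz":[-0.0325,-0.041,0.008],"dr":[0,0,-1.4]},
    {"xyz":[-0.0315,-0.042,0.008],"dr":[0,0,-1.4]},
    {"xyz":[-0.0305,-0.043,0.008],"dr":[0,0,-1.4]},
  ],
)

```text
time_s: 0.95
tool_pos: [0.3571, 0.2665, 0.1496]
ee_rot: [0.075, 3.14, 0.0]
wrist_force: [1.0, -0.0, 0.2]
gripper_width: 1.002
grasp_force: 0.0
```

>>> jog_arm(
  increments=[
    {"xyz":[-0.0295,-0.0435,0.008],"dr":[0,0,-1.4]},
    {"xyz":[-0.0285,-0.044,0.008],"dr":[0,0,-1.4]},
    {"xyz":[0,0,0]},
  ],
  claw=0.072,
)

```text
schema error: expected keys xyz, dr
```

```bash
python3 - <<'E'
from h import *
c=snap('wrist','w1'); s=env.state()
print(s['time_s'],s['tool_pos'],R.from_rotvec(s['ee_rot']).as_matrix().round(3)[:2],s['gripper_width'],s['wrist_force'])
print([np.round(proj(c,p),1) for p in ([.438,.157,.014],[.433,.054,.052],[.411,.279,.011])])
E
```

```text
1.0 [0.35919757 0.26066118 0.14833016] [[-0.999  0.048 -0.   ]
 [ 0.048  0.999 -0.004]] 0.9996436338687932 [ 0.78763537 -3.82590813 -1.00395936]
[array([178.2, 272.2]), array([ 54.7, 292.6]), array([294.5, 241.9])]
```

View pics/w1.png

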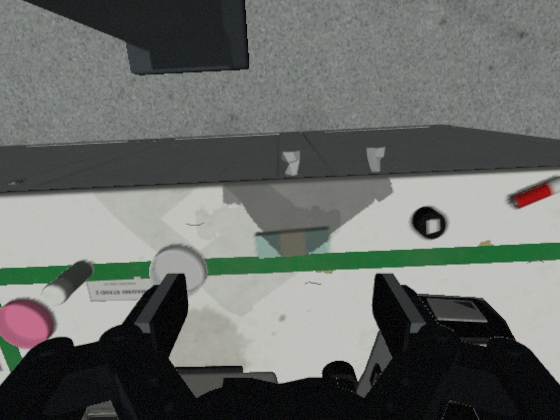

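```bash
python3 -c "
from h import *
plan([.438,.157,.05],0,n=4)"
```

```text
t 1.0 pos [0.3592 0.2607 0.1483] n 4 dr/row [-0.05  0.   -0.69]
[-0.0209, -0.0248, 0.0247]
[-0.0206, -0.0251, 0.0247]
[-0.0203, -0.0254, 0.0246]
[-0.02, -0.0257, 0.0246]
```

>>> jog_arm(
  increments=[
    {"xyz":[-0.021,-0.025,0.0245],"dr":[0,0,-0.7]},
    {"xyz":[-0.0205,-0.025,0.0245],"dr":[0,0,-0.7]},
    {"xyz":[-0.02,-0.0255,0.0245],"dr":[0,0,-0.7]},
    {"xyz":[-0.02,-0.026,0.0245],"dr":[0,0,-0.7]},
    {"xyz":[0,0,0],"dr":[0,0,0]},
    {"xyz":[0,0,0],"dr":[0,0,0]},
  ],
  claw=0.073,
  force=25,
)

```text
time_s: 1.6
tool_pos: [0.4345, 0.1637, 0.0512]
ee_rot: [-0.004, -3.14, 0.001]
wrist_force: [-1.1, -0.8, -0.7]
gripper_width: 0.853
grasp_force: 0.0
```

```bash
python3 - <<'E'
from h import *
c=snap('wrist','w2'); s=env.state()
print(s['time_s'],s['tool_pos'],R.from_rotvec(s['ee_rot']).as_matrix().round(3)[:2],s['gripper_width'],s['wrist_force'])
print([np.round(proj(c,p),1) for p in ([.438,.157,.014],[.433,.054,.052],[.411,.279,.011])])
E
```

```text
1.65 [0.43465041 0.16441571 0.05180606] [[-1.     0.002 -0.001]
 [ 0.002  1.     0.   ]] 0.8582442848925564 [-0.20260771  0.66913702 -0.27632878]
[array([270.1, 235.6]), array([ 82.4, 254.3]), array([456.4, 195.1])]
```

View pics/w2.png

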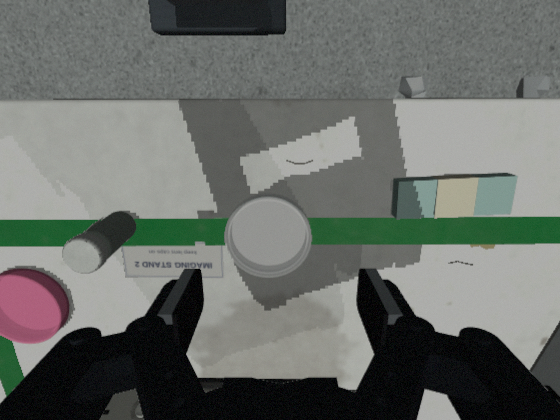

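>>> jog_arm(
  increments=[
    {"xyz":[-0.0018,-0.0035,0.01],"dr":[0,0,0]},
    {"xyz":[-0.0018,-0.0035,0.011],"dr":[0,0,0]},
    {"xyz":[0,0,0.012],"dr":[0,0,0]},
    {"xyz":[0,0,0.008],"dr":[0,0,0]},
    {"xyz":[0,0,0.003],"dr":[0,0,0]},
    {"xyz":[0,0,0.002],"dr":[0,0,0]},
    {"xyz":[0,0,0],"dr":[0,0,0]},
  ],
)

```text
time_s: 2.35
tool_pos: [0.4384, 0.1573, 0.0055]
ee_rot: [-0.001, -3.141, 0.0]
wrist_force: [-0.2, 0.6, -0.1]
gripper_width: 0.854
grasp_force: 0.0
```

>>> jog_arm(
  increments=[
    {"xyz":[0,0,0.002],"dr":[0,0,0]},
    {"xyz":[0,0,0.0025],"dr":[0,0,0]},
    {"xyz":[0,0,0],"dr":[0,0,0]},
  ],
)

```text
time_s: 2.65
tool_pos: [0.4384, 0.1572, 0.0011]
ee_rot: [0.001, 3.142, -0.0]
wrist_force: [-0.3, 0.0, 0.8]
gripper_width: 0.861
grasp_force: 0.0
```

>>> jog_arm(
  increments=[
    {"xyz":[0,0,0],"dr":[0,0,0]},
    {"xyz":[0,0,0],"dr":[0,0,0]},
  ],
  claw=0.064,
)

```text
time_s: 2.85
tool_pos: [0.4385, 0.1573, 0.0013]
ee_rot: [0.001, 3.141, 0.0]
wrist_force: [-0.2, -0.7, -0.5]
gripper_width: 0.749
grasp_force: 0.0
```

>>> jog_arm(
  increments=[
    {"xyz":[0,0,0.0015],"dr":[0,0,0]},
    {"xyz":[0,0,0.0015],"dr":[0,0,0]},
    {"xyz":[0,0,0],"dr":[0,0,0]},
  ],
)

```text
time_s: 3.15
tool_pos: [0.4383, 0.1572, -0.002]
ee_rot: [-0.001, -3.141, 0.0]
wrist_force: [-0.6, 0.6, 0.5]
gripper_width: 0.75
grasp_force: 0.0
```

```bash
python3 - <<'E'
from h import *
c=snap('wrist','w3'); s=env.state()
print(s['time_s'],s['tool_pos'],s['wrist_force'])
p=c['pixels'][200:360,150:400,::-1]; cv2.imwrite('pics/w3c.png',cv2.resize(p,None,fx=3,fy=3,interpolation=cv2.INTER_CUBIC))
E
```

```text
3.2 [ 0.43832616  0.15721798 -0.00191277] [ 0.44120024 -1.25072139 -0.16579097]
```

View pics/w3c.png

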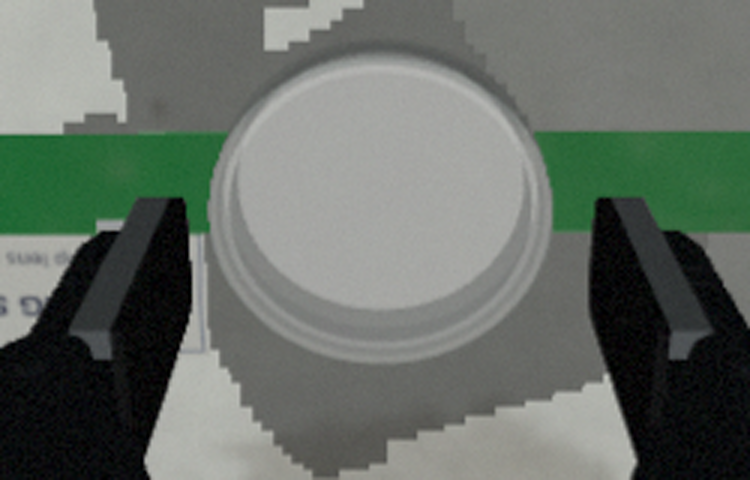

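>>> jog_arm(
  increments=[
    {"xyz":[0,0,0],"dr":[0,0,0]},
    {"xyz":[0,0,0],"dr":[0,0,0]},
    {"xyz":[0,0,0],"dr":[0,0,0]},
  ],
  claw=0.05,
  force=25,
)

```text
time_s: 3.5
tool_pos: [0.4385, 0.1573, -0.0017]
ee_rot: [0.001, 3.141, 0.0]
wrist_force: [0.3, 0.1, -0.7]
gripper_width: 0.584
grasp_force: 0.0
```

```bash
python3 - <<'E'
from h import *
c=snap('wrist','w4'); s=env.state()
print(s['time_s'],s['tool_pos'],s['wrist_force'],s['gripper_width'],s['grasp_force'],proj(c,s['tool_pos']))
p=c['pixels'][200:360,150:400,::-1]; cv2.imwrite('pics/w4c.png',cv2.resize(p,None,fx=3,fy=3,interpolation=cv2.INTER_CUBIC))
E
```

```text
3.55 [ 0.43847054  0.15727539 -0.00177161] [ 0.89571625 -0.77162191 -0.79184023] 0.5838353734188902 0.0 (np.float64(280.2117838954364), np.float64(255.51848434554512))
```

View pics/w4c.png

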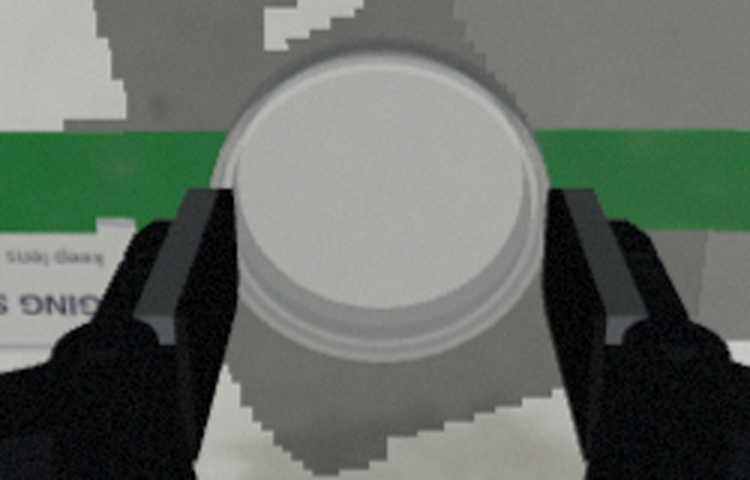

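>>> jog_arm(
  increments=[
    {"xyz":[0,0,0],"dr":[0,0,0]},
    {"xyz":[0,-0.001,0],"dr":[0,0,0]},
    {"xyz":[0,0,0],"dr":[0,0,0]},
    {"xyz":[0,0,0.002],"dr":[0,0,0]},
    {"xyz":[0,0,0.002],"dr":[0,0,0]},
    {"xyz":[0,0,0],"dr":[0,0,0]},
  ],
  claw=0.068,
)

```text
time_s: 4.15
tool_pos: [0.4382, 0.1562, -0.0061]
ee_rot: [-0.001, -3.141, 0.0]
wrist_force: [0.1, -0.8, -0.1]
gripper_width: 0.797
grasp_force: 0.0
```

>>> jog_arm(
  increments=[
    {"xyz":[0,0,0.002],"dr":[0,0,0]},
    {"xyz":[0,0,0],"dr":[0,0,0]},
  ],
)

```text
time_s: 4.35
tool_pos: [0.4383, 0.1562, -0.008]
ee_rot: [-0.001, -3.141, 0.0]
wrist_force: [0.5, -0.7, -0.0]
gripper_width: 0.796
grasp_force: 0.0
```

>>> jog_arm(
  increments=[
    {"xyz":[0,0,0.0015],"dr":[0,0,0]},
    {"xyz":[0,0,0.0],"dr":[0,0,0]},
  ],
)

```text
time_s: 4.55
tool_pos: [0.4384, 0.1562, -0.0094]
ee_rot: [-0.001, -3.141, 0.0]
wrist_force: [0.4, 0.4, -0.0]
gripper_width: 0.798
grasp_force: 0.0
```

>>> jog_arm(
  increments=[
    {"xyz":[0,0,0.0015],"dr":[0,0,0]},
    {"xyz":[0,0,0],"dr":[0,0,0]},
  ],
)

```text
time_s: 4.75
tool_pos: [0.4384, 0.1562, -0.0109]
ee_rot: [-0.001, -3.141, 0.0]
wrist_force: [0.1, 0.6, 0.2]
gripper_width: 0.797
grasp_force: 0.0
```

```bash
python3 - <<'E'
from h import *
c=snap('wrist','w5'); s=env.state()
print(s['time_s'],s['tool_pos'],s['wrist_force'],s['gripper_width'],s['grasp_force'],proj(c,s['tool_pos']))
p=c['pixels'][180:340,150:400,::-1]; cv2.imwrite('pics/w5c.png',cv2.resize(p,None,fx=3,fy=3,interpolation=cv2.INTER_CUBIC))
E
```

```text
4.8 [ 0.4383708   0.15626056 -0.01086654] [0.41135518 0.94902682 0.3262662 ] 0.7956104937840304 0.0 (np.float64(280.2516099264957), np.float64(255.58239321425563))
```

View pics/w5c.png

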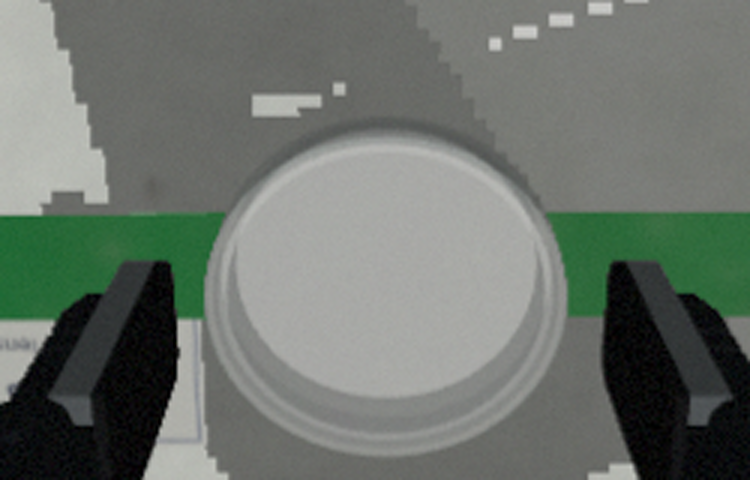

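>>> jog_arm(
  increments=[
    {"xyz":[0,0,0.002],"dr":[0,0,0]},
    {"xyz":[0,0,0.001],"dr":[0,0,0]},
    {"xyz":[0,0,0],"dr":[0,0,0]},
  ],
)

```text
time_s: 5.1
tool_pos: [0.4383, 0.1562, -0.014]
ee_rot: [-0.001, -3.141, 0.0]
wrist_force: [0.1, 0.2, -0.2]
gripper_width: 0.792
grasp_force: 0.0
```

>>> jog_arm(
  increments=[
    {"xyz":[0,0,0.0015],"dr":[0,0,0]},
    {"xyz":[0,0,0.001],"dr":[0,0,0]},
    {"xyz":[0,0,0],"dr":[0,0,0]},
  ],
)

```text
time_s: 5.4
tool_pos: [0.4383, 0.1562, -0.0164]
ee_rot: [-0.001, -3.141, 0.0]
wrist_force: [-0.1, 1.2, 0.0]
gripper_width: 0.794
grasp_force: 0.0
```

>>> jog_arm(
  increments=[
    {"xyz":[0,0,0],"dr":[0,0,0]},
    {"xyz":[0,0,0],"dr":[0,0,0]},
    {"xyz":[0,0,0],"dr":[0,0,0]},
  ],
  claw=0.056,
)

```text
time_s: 5.7
tool_pos: [0.4384, 0.1562, -0.0162]
ee_rot: [0.001, 3.142, -0.0]
wrist_force: [0.0, 0.0, -0.2]
gripper_width: 0.655
grasp_force: 0.1
```

>>> jog_arm(
  increments=[
    {"xyz":[0,0,0],"dr":[0,0,0]},
    {"xyz":[0,0,0],"dr":[0,0,0]},
    {"xyz":[0,0,0],"dr":[0,0,0]},
  ],
  claw=0.045,
  force=25,
)

```text
time_s: 6.0
tool_pos: [0.4385, 0.1562, -0.0159]
ee_rot: [0.001, 3.142, 0.0]
wrist_force: [-1.5, -1.0, 6.9]
gripper_width: 0.616
grasp_force: 24.8
```

```bash
python3 - <<'E'
from h import *
c=snap('wrist','w6'); s=env.state()
print(s['time_s'],s['tool_pos'],s['wrist_force'],s['gripper_width'],s['grasp_force'])
p=c['pixels'][180:340,150:400,::-1]; cv2.imwrite('pics/w6c.png',cv2.resize(p,None,fx=3,fy=3,interpolation=cv2.INTER_CUBIC))
E
```

```text
6.05 [ 0.43846677  0.15625248 -0.01589005] [-0.94020499 -0.10943641  7.87556025] 0.61570534101446 24.778505321592093
```

View pics/w6c.png

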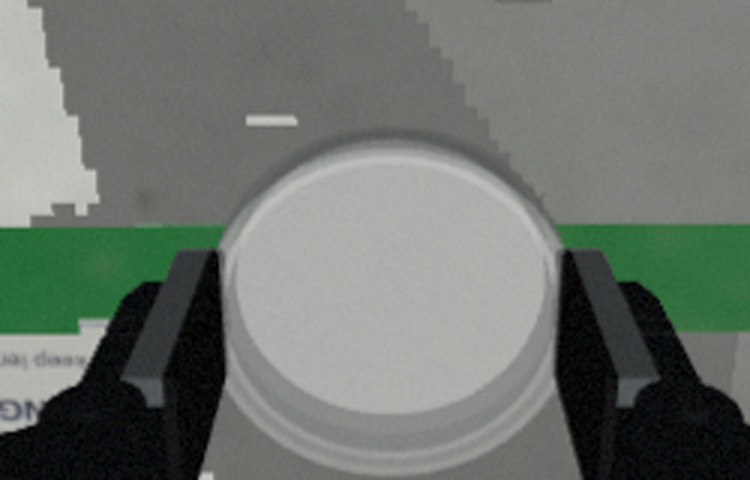

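>>> jog_arm(
  increments=[
    {"xyz":[0,0,-0.005],"dr":[0,0,0]},
    {"xyz":[0,0,-0.015],"dr":[0,0,0]},
    {"xyz":[0,0,-0.02],"dr":[0,0,0]},
    {"xyz":[0,0,0],"dr":[0,0,0]},
  ],
)

```text
time_s: 6.45
tool_pos: [0.4399, 0.1568, 0.0256]
ee_rot: [0.001, 3.138, 0.002]
wrist_force: [0.3, 0.6, -0.9]
gripper_width: 0.618
grasp_force: 26.4
```

```bash
python3 - <<'E'
from h import *
c=snap('wrist','w7'); s=env.state()
print(s['time_s'],s['tool_pos'],s['wrist_force'],s['gripper_width'],s['grasp_force'])
p=c['pixels'][160:360,120:420,::-1]; d=snap('scene','s7')['pixels'][170:270,200:320,::-1]
cv2.imwrite('pics/w7c.png',np.hstack([cv2.resize(p,(440,294)),cv2.resize(d,(353,294),interpolation=cv2.INTER_CUBIC)]))
E
```

```text
6.5 [0.43942684 0.15661853 0.02469272] [ 0.32922063 -0.19120975 -1.12305011] 0.6150311854290161 26.352969892323017
```

View pics/w7c.png

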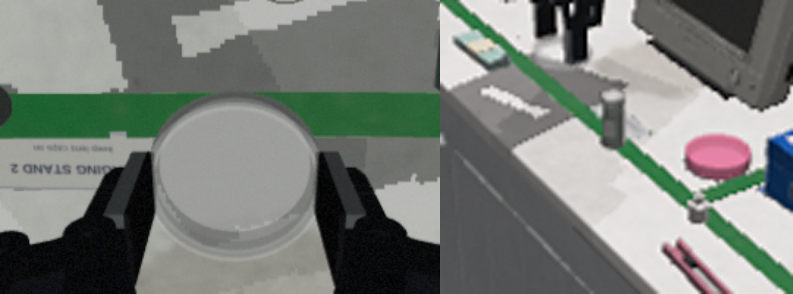

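>>> jog_arm(
  increments=[
    {"xyz":[0,0,-0.037],"dr":[0,0,0]},
    {"xyz":[0,0,-0.038],"dr":[0,0,0]},
    {"xyz":[-0.0097,-0.0414,0],"dr":[0,0,0]},
    {"xyz":[-0.0097,-0.0414,0],"dr":[0,0,0]},
    {"xyz":[-0.0097,-0.0414,0],"dr":[0,0,0]},
    {"xyz":[-0.0097,-0.0414,0],"dr":[0,0,0]},
    {"xyz":[-0.0097,-0.0414,0],"dr":[0,0,0]},
    {"xyz":[-0.0097,-0.0414,0],"dr":[0,0,0]},
  ],
)

```text
time_s: 7.35
tool_pos: [0.4961, -0.0939, 0.0977]
ee_rot: [-0.001, -3.14, -0.0]
wrist_force: [1.3, 0.5, 0.3]
gripper_width: 0.613
grasp_force: 26.7
```

>>> jog_arm(
  increments=[
    {"xyz":[-0.0097,-0.0414,0],"dr":[0,0,0]},
    {"xyz":[-0.0097,-0.0414,0],"dr":[0,0,0]},
    {"xyz":[-0.0097,-0.0414,0],"dr":[0,0,0]},
    {"xyz":[-0.0097,-0.0414,0],"dr":[0,0,0]},
    {"xyz":[0,0,0],"dr":[0,0,0]},
    {"xyz":[0,0,0],"dr":[0,0,0]},
  ],
)

```text
time_s: 7.95
tool_pos: [0.5344, -0.2581, 0.0973]
ee_rot: [-0.004, -3.14, -0.002]
wrist_force: [-1.4, 0.4, 0.2]
gripper_width: 0.616
grasp_force: 26.7
```

```bash
python3 - <<'E'
from h import *
c=snap('wrist','w8'); s=env.state()
print(s['time_s'],s['tool_pos'],s['wrist_force'],s['gripper_width'],s['grasp_force'],R.from_rotvec(s['ee_rot']).as_matrix().round(3)[:2])
def box(n,x,y,a,hx,hy,h):
    for sx,sy in((-1,1),(-1,-1),(1,-1),(1,1)):
        p=[x+sx*hx*np.cos(a)-sy*hy*np.sin(a),y+sx*hx*np.sin(a)+sy*hy*np.cos(a),h]; print(n,sx,sy,np.round(proj(c,p),1))
box('carton',.534,-.1379,.015,.0335,.056,.055); box('case',.5388,-.3773,.082,.0365,.042,.046)
cv2.imwrite('pics/w8b.png',cv2.resize(c['pixels'][:,:,::-1],(800,600),interpolation=cv2.INTER_CUBIC))
E
```

```text
8.0 [ 0.53420751 -0.25709655  0.09742903] [-0.1138352   0.60737628 -0.96035384] 0.6126437710049127 26.737001021392643 [[-1.     0.001 -0.002]
 [ 0.001  1.     0.001]]
carton -1 1 [550.3 177.2]
carton -1 -1 [377.7 180.3]
carton 1 -1 [370.4 271.9]
carton 1 1 [527.3 269.3]
case -1 1 [160.6 174.5]
case -1 -1 [ 38.6 184.8]
case 1 -1 [ 69.5 279.2]
case 1 1 [180.2 270.6]
```

View pics/w8b.png

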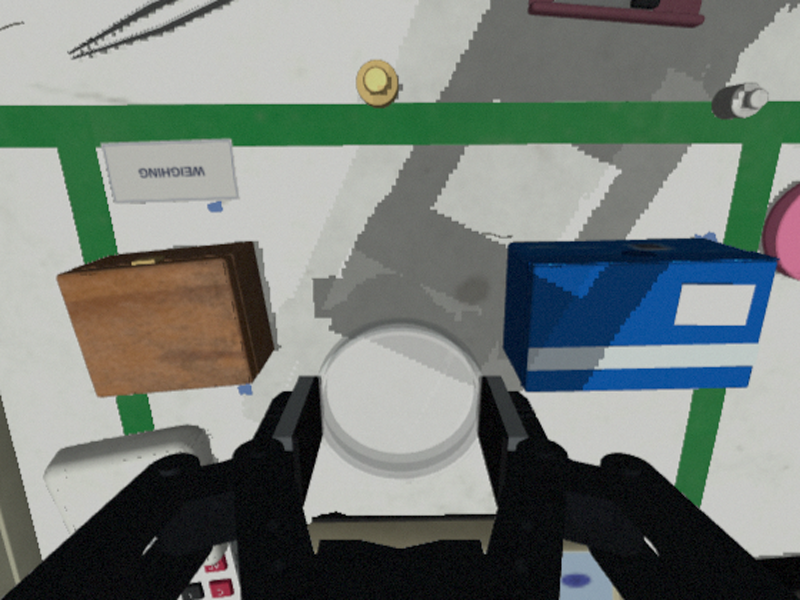

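```bash
python3 - <<'E'
from h import *
c=load('w8')
A=lambda x,y:((x+.5)*.7-.5,(y+.5)*.7-.5)
def P(n,px,z):
    p=np.array([unproj(c,*A(*q),z)[:2] for q in px]); print(n,p.mean(0).round(4),p.round(4).tolist())
    if len(p)==4:
        print('  edges mm',[round(1000*np.linalg.norm(p[i]-p[(i+1)%4]),1) for i in range(4)])
P('case top FL FR BR BL',[(223,258),(62,275),(98,396),(250,383)],.046)
P('case bottom front',[(255,241),(112,255)],0)
P('case bottom left back',[(273,347)],0)
P('carton top',[(776,262),(528,264),(525,390),(750,387)],.055)
P('carton bottom front',[(700,239),(510,243)],0)
P('carton bottom right back',[(503,358)],0)
P('calc cover corner top (z.03)',[(207,430),(50,460)],.03)
P('large',[(377,96)],.0); P('small',[(740,101)],.0)
P('dish@',[(400,397)],.113)
E
```

```text
case top FL FR BR BL [ 0.5401 -0.3788] [[0.5031, -0.342], [0.5112, -0.4202], [0.5768, -0.4166], [0.5695, -0.3362]]
  edges mm [np.float64(78.6), np.float64(65.7), np.float64(80.8), np.float64(66.6)]
case bottom front [ 0.5077 -0.3819] [[0.5038, -0.3405], [0.5117, -0.4233]]
case bottom left back [ 0.5695 -0.336 ] [[0.5695, -0.336]]
carton top [ 0.5362 -0.141 ] [[0.5037, -0.0861], [0.5043, -0.1995], [0.5691, -0.1955], [0.5678, -0.0829]]
  edges mm [np.float64(113.4), np.float64(65.0), np.float64(112.7), np.float64(64.3)]
carton bottom front [ 0.5044 -0.141 ] [[0.5034, -0.0869], [0.5054, -0.1951]]
carton bottom right back [ 0.5775 -0.1942] [[0.5775, -0.1942]]
calc cover corner top (z.03) [ 0.6185 -0.4178] [[0.6084, -0.37], [0.6286, -0.4656]]
large [ 0.4282 -0.2697] [[0.4282, -0.2697]]
small [ 0.431  -0.0807] [[0.431, -0.0807]]
dish@ [ 0.5394 -0.2583] [[0.5394, -0.2583]]
```

>>> jog_arm(
  increments=[
    {"xyz":[-0.001,-0.0007,0.03],"dr":[0,0,0]},
    {"xyz":[-0.001,-0.0007,0.03],"dr":[0,0,0]},
    {"xyz":[0,0,0.03],"dr":[0,0,0]},
    {"xyz":[0,0,0.01],"dr":[0,0,0]},
    {"xyz":[0,0,0.006],"dr":[0,0,0]},
    {"xyz":[0,0,0.003],"dr":[0,0,0]},
    {"xyz":[0,0,0],"dr":[0,0,0]},
  ],
)

```text
time_s: 8.7
tool_pos: [0.5378, -0.2591, -0.0095]
ee_rot: [0.0, 3.141, -0.001]
wrist_force: [0.6, -0.4, -1.2]
gripper_width: 0.612
grasp_force: 26.7
```

```bash
python3 - <<'E'
from h import *
c=load('w8')
for p in ([.608,-.373,0],[.608,-.373,.024],[.605,-.374,0]): print(p,(np.array(proj(c,p))/.7).round(0))
for z in (0,.015,.03,.05): print(z,unproj(c,205*.7,428*.7,z).round(4),unproj(c,215*.7,465*.7,z).round(4),unproj(c,120*.7,438*.7,z).round(4))
E
```

```text
[0.608, -0.373, 0] [220. 402.]
[0.608, -0.373, 0.024] [206. 423.]
[0.605, -0.374, 0] [218. 398.]
0 [ 0.6271 -0.3854  0.    ] [ 0.656  -0.3826  0.    ] [ 0.6345 -0.4423  0.    ]
0.015 [ 0.6172 -0.3781  0.015 ] [ 0.6443 -0.3754  0.015 ] [ 0.6241 -0.4317  0.015 ]
0.03 [ 0.6072 -0.3708  0.03  ] [ 0.6327 -0.3683  0.03  ] [ 0.6137 -0.4212  0.03  ]
0.05 [ 0.5939 -0.3611  0.05  ] [ 0.6173 -0.3588  0.05  ] [ 0.5999 -0.4071  0.05  ]
```

>>> jog_arm(
  increments=[
    {"xyz":[0,0,0.003],"dr":[0,0,0]},
    {"xyz":[0,0,0.002],"dr":[0,0,0]},
    {"xyz":[0,0,0],"dr":[0,0,0]},
  ],
)

```text
time_s: 9.0
tool_pos: [0.5373, -0.2593, -0.0151]
ee_rot: [0.001, 3.141, -0.0]
wrist_force: [0.2, 0.2, -0.8]
gripper_width: 0.613
grasp_force: 26.7
```

>>> jog_arm(
  increments=[
    {"xyz":[0,0,0.001],"dr":[0,0,0]},
    {"xyz":[0,0,0],"dr":[0,0,0]},
  ],
)

```text
time_s: 9.2
tool_pos: [0.5374, -0.2593, -0.0157]
ee_rot: [0.001, 3.141, -0.0]
wrist_force: [-1.4, 0.5, 4.8]
gripper_width: 0.615
grasp_force: 27.3
```

>>> jog_arm(
  increments=[
    {"xyz":[0,0,0],"dr":[0,0,0]},
    {"xyz":[0,0,0],"dr":[0,0,0]},
    {"xyz":[0,0,0],"dr":[0,0,0]},
    {"xyz":[0,0,-0.03],"dr":[0,0,0]},
    {"xyz":[0.02,0,-0.05],"dr":[0,0,0]},
    {"xyz":[0.045,0,-0.03],"dr":[0,0,0]},
    {"xyz":[0.045,-0.005,0],"dr":[0,0,0]},
  ],
  claw=0.07,
)

```text
time_s: 9.9
tool_pos: [0.434, -0.2653, 0.0914]
ee_rot: [-0.001, 3.136, -0.006]
wrist_force: [-0.9, -0.9, -0.1]
gripper_width: 0.818
grasp_force: 0.0
```

>>> jog_arm(
  increments=[
    {"xyz":[0,0,0],"dr":[0,0,0]},
    {"xyz":[0,0,0],"dr":[0,0,0]},
  ],
  claw=0.045,
)

```text
time_s: 10.1
tool_pos: [0.4316, -0.2644, 0.0883]
ee_rot: [0.003, 3.141, -0.001]
wrist_force: [1.0, 0.0, 1.4]
gripper_width: 0.532
grasp_force: 0.0
```

```bash
python3 - <<'E'
from h import *
c=snap('wrist','w9'); s=env.state()
print(s['time_s'],s['tool_pos'],s['wrist_force'],s['gripper_width'],s['grasp_force'])
for p in ([.4235,-.266,.03],[.4235,-.266,0],[.5373,-.2593,.012]): print(np.array(proj(c,p))/.7)
cv2.imwrite('pics/w9b.png',cv2.resize(c['pixels'][:,:,::-1],(800,600),interpolation=cv2.INTER_CUBIC))
E
```

```text
10.15 [ 0.43259846 -0.26454701  0.08818528] [-0.44668534 -0.61630795  0.71559417] 0.5289418932241642 0.0
[396.7908053  298.84196996]
[397.03092231 282.32144536]
[408.4105453  464.22958288]
```

View pics/w9b.png

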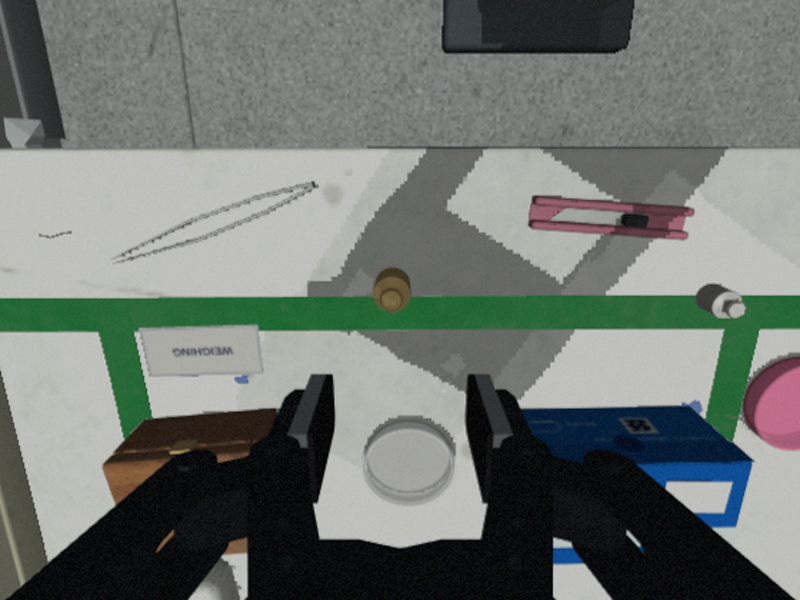

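>>> jog_arm(
  increments=[
    {"xyz":[0.0045,-0.0017,0.025],"dr":[0,0,0]},
    {"xyz":[0.0045,-0.0018,0.025],"dr":[0,0,0]},
    {"xyz":[0,0,0.02],"dr":[0,0,0]},
    {"xyz":[0,0,0.01],"dr":[0,0,0]},
    {"xyz":[0,0,0.002],"dr":[0,0,0]},
    {"xyz":[0,0,0],"dr":[0,0,0]},
  ],
  claw=0.038,
)

```text
time_s: 10.75
tool_pos: [0.4237, -0.2677, 0.0058]
ee_rot: [-0.0, -3.142, -0.0]
wrist_force: [0.2, -0.6, 0.1]
gripper_width: 0.443
grasp_force: 0.0
```

```bash
python3 - <<'E'
from h import *
c=snap('wrist','w10'); s=env.state()
print(s['time_s'],s['tool_pos'],s['wrist_force'],s['gripper_width'],s['grasp_force'])
for p in ([.4235,-.268,.03],[.4235,-.268,0]): print(np.array(proj(c,p)))
im=c['pixels'].astype(int)
# brass mask
m=((im[...,0]-im[...,2]>25)&(im[...,0]>im[...,1]+3)).astype(np.uint8)
n,l,st,ce=cv2.connectedComponentsWithStats(m)
for i in range(1,n):
    if st[i,4]>60: print(st[i],ce[i].round(1))
c9=load('w9')
print('small',unproj(c9,735*.7,309*.7,.023),unproj(c9,712*.7,296*.7,.0))
E
```

```text
10.8 [ 0.42392017 -0.26785946  0.00629779] [0.56609478 0.1801224  1.15322324] 0.447005601176887 0.0
[279.68738263 277.25270742]
[279.60647813 250.64282342]
[416 176  23  17 224] [426.1 185.5]
[538 185  22  16 264] [550.1 193.6]
[420 194  46  10 260] [439.1 198.8]
[536 203  24   8 148] [549.1 206.5]
[ 260  237   37   50 1463] [277.9 261.2]
small [ 0.43179455 -0.08849308  0.023     ] [ 0.43202404 -0.08577311  0.        ]
```

>>> jog_arm(
  increments=[
    {"xyz":[-0.001,0,0.004],"dr":[0,0,0]},
    {"xyz":[0,0,0.003],"dr":[0,0,0]},
    {"xyz":[0,0,0.002],"dr":[0,0,0]},
    {"xyz":[0,0,0],"dr":[0,0,0]},
  ],
)

```text
time_s: 11.2
tool_pos: [0.424, -0.2676, -0.0032]
ee_rot: [-0.001, -3.141, -0.0]
wrist_force: [-0.4, 0.3, 0.7]
gripper_width: 0.447
grasp_force: 0.0
```

>>> jog_arm(
  increments=[
    {"xyz":[0,0,0.0015],"dr":[0,0,0]},
    {"xyz":[0,0,0.0015],"dr":[0,0,0]},
    {"xyz":[0,0,0],"dr":[0,0,0]},
  ],
)

```text
time_s: 11.5
tool_pos: [0.424, -0.2676, -0.0063]
ee_rot: [-0.001, -3.141, -0.0]
wrist_force: [-0.2, 0.5, -0.3]
gripper_width: 0.449
grasp_force: 0.0
```

>>> jog_arm(
  increments=[
    {"xyz":[0,0,0],"dr":[0,0,0]},
    {"xyz":[0,0,0],"dr":[0,0,0]},
    {"xyz":[0,0,0],"dr":[0,0,0]},
  ],
  claw=0.003,
  force=25,
)

```text
time_s: 11.8
tool_pos: [0.4241, -0.2676, -0.006]
ee_rot: [0.001, 3.142, 0.0]
wrist_force: [0.3, 0.8, 1.1]
gripper_width: 0.207
grasp_force: 24.4
```

>>> jog_arm(
  increments=[
    {"xyz":[0,0,-0.02],"dr":[0,0,0]},
    {"xyz":[0,0,-0.03],"dr":[0,0,0]},
    {"xyz":[-0.037,0.0025,0],"dr":[0,0,0]},
    {"xyz":[-0.038,0.003,0],"dr":[0,0,0]},
    {"xyz":[-0.037,0.003,0],"dr":[0,0,0]},
    {"xyz":[0,0,0],"dr":[0,0,0]},
    {"xyz":[0,0,0],"dr":[0,0,0]},
  ],
)

```text
time_s: 12.5
tool_pos: [0.536, -0.2587, 0.0434]
ee_rot: [0.001, -3.141, -0.0]
wrist_force: [-0.4, 0.5, -0.9]
gripper_width: 0.211
grasp_force: 24.6
```

```bash
python3 - <<'E'
from h import *
c=snap('wrist','w11'); s=env.state()
print(s['time_s'],s['tool_pos'],s['wrist_force'],s['gripper_width'],s['grasp_force'])
print(proj(c,[.537,-.2593,.014]),proj(c,[.537,-.2593,.0]))
p=c['pixels'][150:350,150:410,::-1]; cv2.imwrite('pics/w11c.png',cv2.resize(p,None,fx=3,fy=3,interpolation=cv2.INTER_CUBIC))
E
```

```text
12.55 [ 0.5350177  -0.25871242  0.04331044] [-0.36791466  0.05092367 -1.20391301] 0.20313877091693996 24.56057707197033
(np.float64(279.2103191501122), np.float64(236.55767617919787)) (np.float64(279.2027856255123), np.float64(228.59564755387942))
```

View pics/w11c.png

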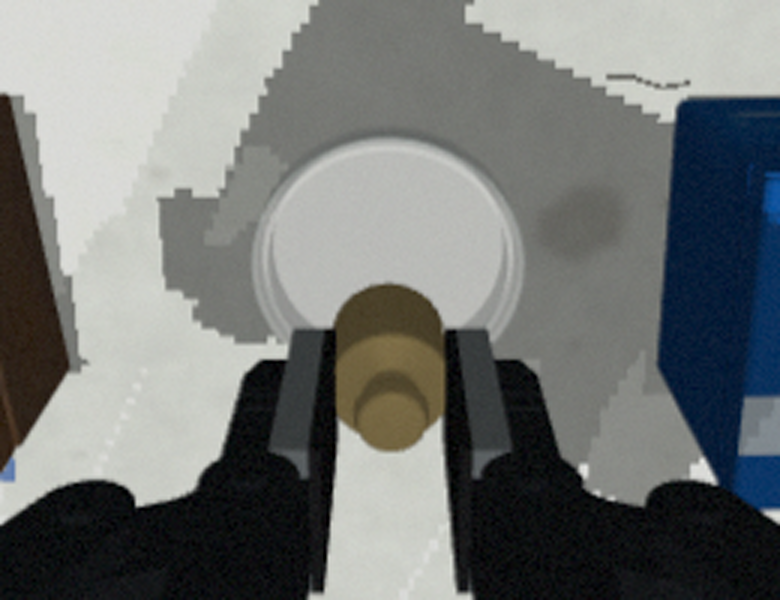

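```bash
python3 - <<'E'
from h import *
c=load('w11')
for z in(.010,.014): print(unproj(c,279.5,150+137/3,z), unproj(c,150+253/3,150+250/3,z),unproj(c,150+524/3,150+250/3,z))
# weight base near edge row 284 center col 390: at z base = ?
for z in (.04,.045,.05,.055): print(z,unproj(c,280,150+284/3,z)[0]+.010)
s=env.state();print(s['tool_pos'])
E
```

```text
[ 0.5107333  -0.25911932  0.01      ] [ 0.53639526 -0.28876319  0.01      ] [ 0.53640208 -0.22943793  0.01      ]
[ 0.50960961 -0.25912467  0.014     ] [ 0.5347513  -0.28816754  0.014     ] [ 0.53475798 -0.23004504  0.014     ]
0.04 0.5409582749888968
0.045 0.5386973229082499
0.05 0.536436370827603
0.055 0.5341754187469561
[ 0.5350177  -0.25871242  0.04331044]
```

>>> jog_arm(
  increments=[
    {"xyz":[-0.0025,-0.0005,0.01],"dr":[0,0,0]},
    {"xyz":[0,0,0.015],"dr":[0,0,0]},
    {"xyz":[0,0,0.008],"dr":[0,0,0]},
    {"xyz":[0,0,0.001],"dr":[0,0,0]},
    {"xyz":[0,0,0],"dr":[0,0,0]},
  ],
)

```text
time_s: 13.05
tool_pos: [0.538, -0.2596, 0.0092]
ee_rot: [-0.001, -3.14, -0.001]
wrist_force: [0.2, 1.2, -0.4]
gripper_width: 0.204
grasp_force: 24.6
```

>>> jog_arm(
  increments=[
    {"xyz":[0,0,0.0015],"dr":[0,0,0]},
    {"xyz":[0,0,0.001],"dr":[0,0,0]},
    {"xyz":[0,0,0],"dr":[0,0,0]},
  ],
)

```text
time_s: 13.35
tool_pos: [0.5387, -0.2597, 0.0076]
ee_rot: [0.001, 3.141, -0.0]
wrist_force: [0.4, -0.6, -1.2]
gripper_width: 0.207
grasp_force: 24.6
```

>>> jog_arm(
  increments=[
    {"xyz":[0,0,0.001],"dr":[0,0,0]},
    {"xyz":[0,0,0],"dr":[0,0,0]},
  ],
)

```text
time_s: 13.55
tool_pos: [0.5386, -0.2597, 0.0064]
ee_rot: [0.001, 3.141, -0.0]
wrist_force: [0.0, -0.3, -1.3]
gripper_width: 0.203
grasp_force: 24.6
```

>>> jog_arm(
  increments=[
    {"xyz":[0,0,0.0007],"dr":[0,0,0]},
    {"xyz":[0,0,0],"dr":[0,0,0]},
  ],
)

```text
time_s: 13.75
tool_pos: [0.5388, -0.2598, 0.006]
ee_rot: [0.001, 3.141, -0.0]
wrist_force: [-0.3, 0.3, 2.0]
gripper_width: 0.203
grasp_force: 24.9
```

>>> jog_arm(
  increments=[
    {"xyz":[0,0,0],"dr":[0,0,0]},
    {"xyz":[0,0,0],"dr":[0,0,0]},
    {"xyz":[0,0,-0.03],"dr":[0,0,0]},
    {"xyz":[0,0,-0.045],"dr":[0,0,0]},
    {"xyz":[0,0,-0.035],"dr":[0,0,0]},
    {"xyz":[0,0,0],"dr":[0,0,0]},
  ],
  claw=0.036,
)

```text
time_s: 14.35
tool_pos: [0.5417, -0.2612, 0.1207]
ee_rot: [0.001, 3.134, -0.006]
wrist_force: [0.3, -0.6, 0.3]
gripper_width: 0.42
grasp_force: 0.0
```

```bash
python3 - <<'E'
from h import *
c=snap('wrist','w12'); s=env.state(); print(s['joint_positions'].round(2),s['tool_pos'])
im=c['pixels'].astype(int)
m=((im[...,0]-im[...,2]>25)&(im[...,0]>im[...,1]+3)).astype(np.uint8)
n,l,st,ce=cv2.connectedComponentsWithStats(m)
for i in range(1,n):
    if st[i,4]>200: print(st[i],ce[i].round(1))
print(proj(c,[.539,-.259,.042]),proj(c,[.539,-.259,.012]))
# slides from w2
w=load('w2')
p=np.array([unproj(w,u,v,.011)[:2] for u,v in((399,180),(516,175),(515,213),(397,218))]);print(p.mean(0),p)
for y in(np.pi/2+.02,-np.pi/2+.02): plan([.411,.2795,.12],y)
E
```

```text
[-0.45  0.41  1.77 -0.    0.95 -2.02] [ 0.54026032 -0.26052371  0.11825443]
[ 523  113   37   69 1919] [544.3 148.7]
[  64  161  129   93 9073] [128.8 206.6]
[270 186  24  28 514] [281.3 200.1]
(np.float64(283.03469299217215), np.float64(207.035311144022)) (np.float64(282.7723747321064), np.float64(196.31878319404774))
[0.41221713 0.2793109 ] [[0.40082643 0.24031606]
 [0.39777487 0.31491546]
 [0.42348744 0.32009138]
 [0.42677977 0.24192069]]
t 14.4 pos [ 0.5403 -0.2605  0.1183] n 13 dr/row [-0.02  0.01 -7.01]
[0.01, 0.0415, -0.0003]
[0.0048, 0.0424, -0.0003]
[-0.0004, 0.0427, -0.0002]
[-0.0056, 0.0423, -0.0002]
[-0.0107, 0.0413, -0.0002]
[-0.0157, 0.0397, -0.0002]
[-0.0204, 0.0375, -0.0002]
[-0.0249, 0.0347, -0.0002]
[-0.0289, 0.0314, -0.0002]
[-0.0325, 0.0277, -0.0001]
[-0.0357, 0.0235, -0.0001]
[-0.0383, 0.019, -0.0001]
[-0.0403, 0.0141, -0.0001]
t 14.4 pos [ 0.5403 -0.2605  0.1183] n 13 dr/row [0.01 0.02 6.83]
[0.01, 0.0415, -0.0003]
[0.0148, 0.0401, -0.0003]
[0.0195, 0.038, -0.0003]
[0.0239, 0.0354, -0.0003]
[0.0279, 0.0323, -0.0003]
[0.0316, 0.0288, -0.0003]
[0.0348, 0.0248, -0.0002]
[0.0375, 0.0205, -0.0002]
[0.0396, 0.0159, -0.0002]
[0.0413, 0.0111, -0.0002]
[0.0423, 0.0061, -0.0002]
[0.0427, 0.001, -0.0002]
[0.0425, -0.0041, -0.0002]
```

>>> jog_arm(
  increments=[
    {"xyz":[0.01,0.0415,0],"dr":[0,0,6.88]},
    {"xyz":[0.0148,0.04,0],"dr":[0,0,6.88]},
    {"xyz":[0.0195,0.038,0],"dr":[0,0,6.88]},
    {"xyz":[0.024,0.0354,0],"dr":[0,0,6.88]},
    {"xyz":[0.028,0.0323,0],"dr":[0,0,6.88]},
    {"xyz":[0.0316,0.0288,0],"dr":[0,0,6.88]},
    {"xyz":[0.0348,0.0248,0],"dr":[0,0,6.88]},
    {"xyz":[0.0375,0.0205,0],"dr":[0,0,6.88]},
  ],
  claw=0.044,
)

```text
time_s: 15.2
tool_pos: [0.4581, 0.0742, 0.1145]
ee_rot: [-1.459, -2.781, 0.002]
wrist_force: [0.8, 1.0, 0.9]
gripper_width: 0.513
grasp_force: 0.0
```

>>> jog_arm(
  increments=[
    {"xyz":[0.0396,0.016,0],"dr":[0,0,6.88]},
    {"xyz":[0.0413,0.011,0],"dr":[0,0,6.88]},
    {"xyz":[0.0423,0.006,0],"dr":[0,0,6.88]},
    {"xyz":[0.0427,0.001,0],"dr":[0,0,6.88]},
    {"xyz":[0.0425,-0.004,0],"dr":[0,0,6.88]},
    {"xyz":[0,0,0],"dr":[0,0,0]},
    {"xyz":[0,0,0],"dr":[0,0,0]},
  ],
)

```text
time_s: 15.9
tool_pos: [0.4105, 0.2812, 0.1144]
ee_rot: [-2.207, -2.236, 0.004]
wrist_force: [0.4, -0.2, -0.2]
gripper_width: 0.516
grasp_force: 0.0
```

```bash
python3 - <<'E'
from h import *
c=snap('wrist','w13'); s=env.state(); print(s['tool_pos'])
im=c['pixels'].astype(int)
uv=np.round(proj(c,[.4115,.2792,.011])).astype(int); print('exp',uv)
x0,y0=uv[0]-110,uv[1]-110
sub=c['pixels'][max(y0,0):y0+220,max(x0,0):x0+220]
# slides colours: greenish glass or cream band => saturated vs grey bench; exclude dark green tape
hsv=cv2.cvtColor(sub,cv2.COLOR_RGB2HSV)
m=((hsv[...,1]>22)&(hsv[...,2]>110)).astype(np.uint8); m=cv2.morphologyEx(m,cv2.MORPH_CLOSE,np.ones((7,7)))
n,l,st,ce=cv2.connectedComponentsWithStats(m)
for i in range(1,n):
    if st[i,4]>300:
        r=cv2.minAreaRect(np.argwhere(l==i)[:,::-1].astype(np.float32)); b=cv2.boxPoints(r)+[max(x0,0),max(y0,0)]
        p=np.array([unproj(c,u,v,.011)[:2] for u,v in b]); print(st[i],p.mean(0).round(4),p.round(4).tolist())
plan([.4115,.2792,.02],-np.pi/2+.03)
E
```

```text
[0.41081017 0.28035162 0.11455251]
exp [280 205]
[  95    0   67  220 7396] [0.4271 0.2682] [[0.3984, 0.368], [0.4497, 0.3687], [0.4623, 0.1685], [0.3982, 0.1676]]
t 15.95 pos [0.4108 0.2804 0.1146] n 3 dr/row [-0.04  0.03 -0.35]
[-0.0003, 0.0003, 0.0315]
[-0.0004, 0.0003, 0.0315]
[-0.0004, 0.0002, 0.0315]
```

```bash
python3 - <<'E'
from h import *
c=load('w13'); hsv=cv2.cvtColor(c['pixels'],cv2.COLOR_RGB2HSV)
m=((hsv[...,1]>22)&(hsv[...,1]<95)&(hsv[...,2]>100)).astype(np.uint8); m=cv2.morphologyEx(m,cv2.MORPH_OPEN,np.ones((3,3)))
m=cv2.morphologyEx(m,cv2.MORPH_CLOSE,np.ones((5,5)))
n,l,st,ce=cv2.connectedComponentsWithStats(m)
for i in range(1,n):
    if st[i,4]>500:
        r=cv2.minAreaRect(np.argwhere(l==i)[:,::-1].astype(np.float32)); b=cv2.boxPoints(r)
        p=np.array([unproj(c,u,v,.011)[:2] for u,v in b]); print(st[i],p.mean(0).round(4),p.round(4).tolist())
E
```

```text
[ 265  162   33   84 2509] [0.4128 0.2788] [[0.3983, 0.3157], [0.4237, 0.3169], [0.4284, 0.242], [0.4006, 0.2406]]
```

>>> jog_arm(
  increments=[
    {"xyz":[-0.0007,0.0007,0.04],"dr":[0,0,-0.5]},
    {"xyz":[-0.0007,0.0007,0.04],"dr":[0,0,-0.5]},
    {"xyz":[0,0,0.025],"dr":[0,0,0]},
    {"xyz":[0,0,0.01],"dr":[0,0,0]},
    {"xyz":[0,0,0.003],"dr":[0,0,0]},
    {"xyz":[0,0,0.002],"dr":[0,0,0]},
    {"xyz":[0,0,0],"dr":[0,0,0]},
  ],
  claw=0.038,
)

```text
time_s: 16.65
tool_pos: [0.4139, 0.2798, -0.0034]
ee_rot: [2.191, 2.251, 0.002]
wrist_force: [-0.2, -0.4, 0.2]
gripper_width: 0.445
grasp_force: 0.0
```

>>> jog_arm(
  increments=[
    {"xyz":[0,0,0.002],"dr":[0,0,0]},
    {"xyz":[0,0,0.0015],"dr":[0,0,0]},
    {"xyz":[0,0,0],"dr":[0,0,0]},
  ],
)

```text
time_s: 16.95
tool_pos: [0.4133, 0.2798, -0.0075]
ee_rot: [2.191, 2.251, 0.001]
wrist_force: [0.7, -0.2, 1.1]
gripper_width: 0.448
grasp_force: 0.0
```

>>> jog_arm(
  increments=[
    {"xyz":[0,0,0.0015],"dr":[0,0,0]},
    {"xyz":[0,0,0],"dr":[0,0,0]},
  ],
)

```text
time_s: 17.15
tool_pos: [0.4131, 0.2796, -0.0094]
ee_rot: [-2.191, -2.251, 0.0]
wrist_force: [0.4, -0.4, -0.0]
gripper_width: 0.443
grasp_force: 0.0
```

>>> jog_arm(
  increments=[
    {"xyz":[0,0,0],"dr":[0,0,0]},
    {"xyz":[0,0,0],"dr":[0,0,0]},
    {"xyz":[0,0,0],"dr":[0,0,0]},
  ],
  claw=0.012,
  force=30,
)

```text
time_s: 17.45
tool_pos: [0.4132, 0.2796, -0.0093]
ee_rot: [-2.191, -2.251, -0.0]
wrist_force: [-0.3, -0.5, -0.0]
gripper_width: 0.143
grasp_force: 0.0
```

>>> jog_arm(
  increments=[
    {"xyz":[0,0,0],"dr":[0,0,0]},
    {"xyz":[0,0,0],"dr":[0,0,0]},
    {"xyz":[0,0,0.0],"dr":[0,0,0]},
    {"xyz":[0,0,0.002],"dr":[0,0,0]},
    {"xyz":[0,0,0.002],"dr":[0,0,0]},
    {"xyz":[0,0,0],"dr":[0,0,0]},
  ],
  claw=0.036,
)

```text
time_s: 18.05
tool_pos: [0.4129, 0.2794, -0.0137]
ee_rot: [-2.191, -2.251, 0.001]
wrist_force: [-0.3, -0.1, -0.2]
gripper_width: 0.42
grasp_force: 0.0
```

>>> jog_arm(
  increments=[
    {"xyz":[0,0,0.0015],"dr":[0,0,0]},
    {"xyz":[0,0,0.0015],"dr":[0,0,0]},
    {"xyz":[0,0,0],"dr":[0,0,0]},
  ],
)

```text
time_s: 18.35
tool_pos: [0.413, 0.2795, -0.0165]
ee_rot: [-2.191, -2.251, 0.0]
wrist_force: [-0.9, 0.7, -0.5]
gripper_width: 0.423
grasp_force: 0.0
```

>>> jog_arm(
  increments=[
    {"xyz":[0,0,0.0015],"dr":[0,0,0]},
    {"xyz":[0,0,0],"dr":[0,0,0]},
  ],
)

```text
time_s: 18.55
tool_pos: [0.4131, 0.2796, -0.018]
ee_rot: [-2.191, -2.251, 0.0]
wrist_force: [0.3, -0.4, 0.6]
gripper_width: 0.424
grasp_force: 0.0
```

>>> jog_arm(
  increments=[
    {"xyz":[0,0,0],"dr":[0,0,0]},
    {"xyz":[0,0,0],"dr":[0,0,0]},
    {"xyz":[0,0,0],"dr":[0,0,0]},
  ],
  claw=0.014,
  force=30,
)

```text
time_s: 18.85
tool_pos: [0.4132, 0.2796, -0.0177]
ee_rot: [2.191, 2.251, 0.0]
wrist_force: [-1.4, -0.7, 2.6]
gripper_width: 0.295
grasp_force: 29.8
```

>>> jog_arm(
  increments=[
    {"xyz":[0,0,-0.01],"dr":[0,0,0]},
    {"xyz":[0,0,-0.04],"dr":[0,0,0]},
    {"xyz":[0,0,-0.045],"dr":[0,0,0]},
    {"xyz":[0,0,-0.045],"dr":[0,0,0]},
    {"xyz":[0,0,0],"dr":[0,0,0]},
  ],
)

```text
time_s: 19.35
tool_pos: [0.4164, 0.2818, 0.1284]
ee_rot: [2.19, 2.25, 0.015]
wrist_force: [1.1, 0.0, -0.1]
gripper_width: 0.293
grasp_force: 29.8
```

```bash
python3 - <<'E'
from h import *
s=env.state(); print(s['grasp_force'],s['gripper_width'],s['wrist_force'])
plan([.43,-.06,.12],-np.pi/2+.017)
p0=s['tool_pos']
E
```

```text
29.781954288482666 0.29319144839721356 [ 1.10929226  0.02637239 -0.13314757]
t 19.35 pos [0.4164 0.2818 0.1284] n 8 dr/row [ 0.06 -0.04  0.07]
[-0.0428, 0.0006, 0.0008]
[-0.0428, 0.0006, 0.0008]
[-0.0428, 0.0007, 0.0009]
[-0.0428, 0.0007, 0.0009]
[-0.0428, 0.0008, 0.0009]
[-0.0428, 0.0008, 0.001]
[-0.0428, 0.0009, 0.001]
[-0.0427, 0.0009, 0.001]
```

>>> jog_arm(
  increments=[
    {"xyz":[-0.043,0.0007,0.001],"dr":[0,0,0.07]},
    {"xyz":[-0.043,0.0007,0.001],"dr":[0,0,0.07]},
    {"xyz":[-0.043,0.0007,0.001],"dr":[0,0,0.07]},
    {"xyz":[-0.043,0.0007,0.001],"dr":[0,0,0.07]},
    {"xyz":[-0.043,0.0007,0.001],"dr":[0,0,0.07]},
    {"xyz":[-0.043,0.0007,0.001],"dr":[0,0,0.07]},
    {"xyz":[-0.043,0.0007,0.001],"dr":[0,0,0.07]},
    {"xyz":[-0.043,0.0007,0.001],"dr":[0,0,0.07]},
  ],
)

```text
time_s: 20.15
tool_pos: [0.4259, -0.0658, 0.1142]
ee_rot: [-2.202, -2.24, 0.0]
wrist_force: [1.5, -0.4, -0.7]
gripper_width: 0.295
grasp_force: 29.8
```

```bash
python3 - <<'E'
from h import *
plan([.535,-.139,.075],-np.pi/2+.017)
E
```

```text
t 20.15 pos [ 0.4259 -0.0658  0.1142] n 3 dr/row [-0. -0.  0.]
[-0.025, 0.0359, 0.0131]
[-0.025, 0.0359, 0.0131]
[-0.025, 0.0359, 0.0131]
```

>>> jog_arm(
  increments=[
    {"xyz":[-0.019,0.027,0.007],"dr":[0,0,0]},
    {"xyz":[-0.019,0.027,0.008],"dr":[0,0,0]},
    {"xyz":[-0.019,0.027,0.012],"dr":[0,0,0]},
    {"xyz":[-0.018,0.027,0.012],"dr":[0,0,0]},
    {"xyz":[0,0,0],"dr":[0,0,0]},
    {"xyz":[0,0,0],"dr":[0,0,0]},
  ],
)

```text
time_s: 20.75
tool_pos: [0.5349, -0.1373, 0.0744]
ee_rot: [-2.202, -2.238, 0.002]
wrist_force: [-1.3, 1.1, -0.1]
gripper_width: 0.293
grasp_force: 29.8
```

```bash
python3 - <<'E'
from h import *
c=snap('wrist','w14'); t=snap('top','t14'); s=env.state(); print(s['grasp_force'],s['gripper_width'])
plan([.5355,-.1385,.042],-np.pi/2+.017)
hsv=cv2.cvtColor(c['pixels'],cv2.COLOR_RGB2HSV)
# blue carton top
m=((hsv[...,0]>100)&(hsv[...,0]<125)&(hsv[...,1]>150)).astype(np.uint8)
n,l,st,ce=cv2.connectedComponentsWithStats(m)
print([ (st[i].tolist()) for i in range(1,n) if st[i,4]>300])
m=((hsv[...,1]>22)&(hsv[...,1]<95)&(hsv[...,2]>100)).astype(np.uint8); m=cv2.morphologyEx(m,cv2.MORPH_OPEN,np.ones((3,3)))
n,l,st,ce=cv2.connectedComponentsWithStats(m)
print([ (st[i].tolist()) for i in range(1,n) if st[i,4]>300])
z=s['tool_pos'][2]+.0177+.011
x,y=s['tool_pos'][:2]
a=.017
for sx,sy in((-1,1),(1,1),(1,-1),(-1,-1)):
    p=[x+sx*.0135-sy*.038*a,y+sx*.0135*a+sy*.038,z]; q=[.535+sx*.0335-sy*.056*a,-.1385+sx*.0335*a+sy*.056,.055]
    print('slide',np.round(proj(c,p)),'carton',np.round(proj(c,q)))
E
```

```text
29.809187650680542 0.2919474134575638
t 20.85 pos [ 0.5345 -0.1367  0.0751] n 1 dr/row [-0.08 -0.02  0.01]
[-0.0018, 0.001, 0.0331]
[[223, 145, 116, 127, 6770]]
[[204, 7, 63, 95, 4287], [296, 156, 21, 56, 834], [480, 205, 80, 215, 9585], [252, 210, 56, 43, 1294], [254, 262, 52, 46, 2339]]
slide [246. 206.] carton [219. 152.]
slide [308. 206.] carton [338. 152.]
slide [304. 349.] carton [329. 320.]
slide [251. 349.] carton [229. 320.]
```

>>> jog_arm(
  increments=[
    {"xyz":[-0.0008,0.0005,0.015],"dr":[0,0,0]},
    {"xyz":[0,0,0.013],"dr":[0,0,0]},
    {"xyz":[0,0,0.005],"dr":[0,0,0]},
    {"xyz":[0,0,0.002],"dr":[0,0,0]},
    {"xyz":[0,0,0.001],"dr":[0,0,0]},
    {"xyz":[0,0,0],"dr":[0,0,0]},
  ],
)

```text
time_s: 21.45
tool_pos: [0.5364, -0.1381, 0.0392]
ee_rot: [2.202, 2.24, 0.0]
wrist_force: [0.8, 0.2, 0.1]
gripper_width: 0.294
grasp_force: 29.8
```

>>> jog_arm(
  increments=[
    {"xyz":[0,0,0.001],"dr":[0,0,0]},
    {"xyz":[0,0,0.0005],"dr":[0,0,0]},
    {"xyz":[0,0,0],"dr":[0,0,0]},
  ],
)

```text
time_s: 21.75
tool_pos: [0.5364, -0.1382, 0.0378]
ee_rot: [2.202, 2.24, 0.0]
wrist_force: [0.3, 0.2, 0.3]
gripper_width: 0.292
grasp_force: 29.8
```

Lower one more millimetre, release and lift.

>>> jog_arm(
  increments=[
    {"xyz":[0,0.001,0.001],"dr":[0,0,0]},
    {"xyz":[0,0,0],"dr":[0,0,0]},
  ],
)

```text
time_s: 21.95
tool_pos: [0.5368, -0.1382, 0.0373]
ee_rot: [-2.202, -2.24, 0.001]
wrist_force: [-5.3, 0.2, 9.3]
gripper_width: 0.293
grasp_force: 30.8
```

>>> jog_arm(
  increments=[
    {"xyz":[0,0,0],"dr":[0,0,0]},
    {"xyz":[0,0,0],"dr":[0,0,0]},
    {"xyz":[0,0,0],"dr":[0,0,0]},
    {"xyz":[0,0,-0.03],"dr":[0,0,0]},
    {"xyz":[0,0,-0.045],"dr":[0,0,0]},
    {"xyz":[0,0,-0.045],"dr":[0,0,0]},
    {"xyz":[0,0,0],"dr":[0,0,0]},
  ],
  claw=0.042,
)

```text
time_s: 22.65
tool_pos: [0.5411, -0.1391, 0.1626]
ee_rot: [2.196, 2.234, 0.008]
wrist_force: [0.4, 0.5, 0.4]
gripper_width: 0.491
grasp_force: 0.0
```

```bash
python3 - <<'E'
from h import *
c=snap('wrist','w15'); s=env.state(); print(s['tool_pos'],s['joint_positions'].round(2))
hsv=cv2.cvtColor(c['pixels'],cv2.COLOR_RGB2HSV)
k=((hsv[...,0]>100)&(hsv[...,0]<125)&(hsv[...,1]>150))
def rect(m,z,mn=800):
    n,l,st,ce=cv2.connectedComponentsWithStats(m.astype(np.uint8))
    for i in range(1,n):
        if st[i,4]>mn:
            b=cv2.boxPoints(cv2.minAreaRect(np.argwhere(l==i)[:,::-1].astype(np.float32)))
            p=np.array([unproj(c,u,v,z)[:2] for u,v in b]); print(st[i],p.mean(0).round(4),p.round(4).tolist())
rect(k,.055)
m=((hsv[...,1]>22)&(hsv[...,1]<95)&(hsv[...,2]>100)).astype(np.uint8); m=cv2.morphologyEx(m,cv2.MORPH_CLOSE,np.ones((9,9)));m=cv2.morphologyEx(m,cv2.MORPH_OPEN,np.ones((3,3)))
rect(m,.066)
w=load('w2'); t=load('top0')
print('vial', unproj(w,86,252,.052), unproj(w,120,224,0))
plan([.4332,.054,.15],0)
E
```

```text
[ 0.53949323 -0.13864616  0.15975094] [-0.25  0.3   1.83  0.    1.   -0.27]
[ 232  132   80  127 4984] [ 0.5356 -0.1376] [[0.5029, -0.0811], [0.5673, -0.0801], [0.5728, -0.1941], [0.4995, -0.1949]]
[ 195   26   68   74 3941] [ 0.5033 -0.0314] [[0.4803, -0.0073], [0.5278, -0.0064], [0.5278, -0.0554], [0.4771, -0.0563]]
[ 257  137   40  122 2861] [ 0.5396 -0.1361] [[0.5226, -0.1888], [0.524, -0.0835], [0.5546, -0.0832], [0.5571, -0.1887]]
[ 115  165   21   72 1138] [ 0.4139 -0.1384] [[0.4093, -0.1076], [0.4226, -0.1065], [0.419, -0.1692], [0.4047, -0.1705]]
[  418   174   142   197 21701] [ 0.7364 -0.2118] [[0.6555, -0.1113], [0.772, -0.1096], [0.8317, -0.3126], [0.6865, -0.3136]]
vial [0.4315875  0.05624916 0.052     ] [0.43461891 0.0503154  0.        ]
t 22.7 pos [ 0.5395 -0.1386  0.1598] n 11 dr/row [ 0.02  0.03 -8.09]
[0.0177, -0.0094, 0.0008]
[0.0188, -0.0068, 0.0008]
[0.0196, -0.0041, 0.0008]
[0.02, -0.0013, 0.0008]
[0.0199, 0.0016, 0.0008]
[0.0195, 0.0043, 0.0009]
[0.0187, 0.0071, 0.0009]
[0.0175, 0.0096, 0.0009]
[0.016, 0.012, 0.0009]
[0.0142, 0.0141, 0.0009]
[0.012, 0.016, 0.0009]
```

>>> jog_arm(
  increments=[
    {"xyz":[0.0177,-0.0094,0],"dr":[0,0,-8.1]},
    {"xyz":[0.0188,-0.0068,0],"dr":[0,0,-8.1]},
    {"xyz":[0.0196,-0.004,0],"dr":[0,0,-8.1]},
    {"xyz":[0.02,-0.0013,0],"dr":[0,0,-8.1]},
    {"xyz":[0.02,0.0016,0],"dr":[0,0,-8.1]},
    {"xyz":[0.0195,0.0043,0],"dr":[0,0,-8.1]},
    {"xyz":[0.0187,0.007,0],"dr":[0,0,-8.1]},
    {"xyz":[0.0175,0.0096,0],"dr":[0,0,-8.1]},
  ],
  claw=0.05,
)

```text
time_s: 23.5
tool_pos: [0.4584, 0.0026, 0.1553]
ee_rot: [-0.65, -3.071, 0.001]
wrist_force: [0.2, 0.0, 1.3]
gripper_width: 0.587
grasp_force: 0.0
```

>>> jog_arm(
  increments=[
    {"xyz":[0.016,0.012,0],"dr":[0,0,-8.1]},
    {"xyz":[0.0142,0.014,0],"dr":[0,0,-8.1]},
    {"xyz":[0.012,0.016,0],"dr":[0,0,-8.1]},
    {"xyz":[0,0,0],"dr":[0,0,0]},
    {"xyz":[0,0,0],"dr":[0,0,0]},
  ],
)

```text
time_s: 24.0
tool_pos: [0.4304, 0.0543, 0.1559]
ee_rot: [-0.001, -3.141, 0.001]
wrist_force: [-0.1, 0.0, -0.1]
gripper_width: 0.589
grasp_force: 0.0
```

```bash
python3 - <<'E'
from h import *
c=snap('wrist','w16'); s=env.state(); 
for p in ([.4325,.0535,.052],[.4325,.0535,0]): print(np.round(proj(c,p),1))
plan([.4325,.0535,.07],0)
u,v=np.round(proj(c,[.4325,.0535,.052])).astype(int)
g=cv2.cvtColor(c['pixels'],cv2.COLOR_RGB2GRAY)[v-40:v+40:3,u-40:u+40:3]
print('\n'.join(' '.join(f'{x:3d}' for x in r) for r in g), u-40,v-40)
E
```

```text
[278.9 204.2]
[279.  189.1]
t 24.05 pos [0.4307 0.0541 0.1561] n 2 dr/row [-0.01 -0.02 -0.03]
[-0.0009, -0.0003, 0.0431]
[-0.0009, -0.0003, 0.0431]
166 167 169 167  97  94  98  96  97  98  96  96  96  99  96  97  96  99  98  97 111 109 111 109 108 115 111
168 167 168  95  96  97  99  97  97  95 103 102  98  97  97  99  99  96  96  94 110 112 110 110 110 112 113
167 168 168  97  97  97  96  99 109 111 111 111  99  99  97 100  99  99  97  97  97 109 109 109 112 110 108
170 171 170 100 101 110 112 112 113 111 111 113  98  96  97  99  99  96  97  95  96 111 108 109 112 113 114
180 178 178 109 111 111 109 107 111 114 110 110  97  96  96  98  98  98 100  98  97 110 111 111 113 113 112
161 158 112 110 110 110 112 110 112 112 112 110 100  96  97  99  98  97  98  95  96 111 110 111 109 112 110
110 110 111 113 108 111 113 110 110 109 110 105  68  62  84  96  95  97  97  96  96 109 108 110 113 111 112
110 112 112 112 113 111 111 111 108 111  84  55  44  41  45  57 100  96  94  98 100 105 114 111 111 109 109
101  82  84  85  85  86  84  86  86  87  52  60  44  43  41  39  66  71  70  72  71  73 
[... 1271 characters left out ...]
 158 160 157 158 157 159 156 158 159 156 153
168 165 168 166 168 166  96  98  98  97  95  95 147 157 158 157 159 159 160 160 160 158 158 156 159 157 157
169 164 165 164 165 166 113  95  98  95  97  96 139 137 137 135 131 131 127 129 129 126 126 130 129 127 124
167 167 167 164 167 163 168  97  95  97  95  95  97  97  96  96  95  97  97 100  93  97  98  98  95  96  97
166 166 168 165 167 164 166 103  95  94  96  97  98  95  96  95  96 123 129 127 128 127 166 168 167 177 179
166 166 163 168 169 166 165 163  98  98  97  98  97  95 158 165 165 167 168 167 166 166 165 166 169 178 176
167 167 168 167 165 170 168 165  95  96  94  96 167 169 168 167 169 167 166 169 168 166 166 166 168 164 178 239 164
```

>>> jog_arm(
  increments=[
    {"xyz":[-0.0009,-0.0003,0.043],"dr":[0,0,0]},
    {"xyz":[-0.0009,-0.0003,0.043],"dr":[0,0,0]},
    {"xyz":[0,0,0.04],"dr":[0,0,0]},
    {"xyz":[0,0,0.025],"dr":[0,0,0]},
    {"xyz":[0,0,0.004],"dr":[0,0,0]},
    {"xyz":[0,0,0],"dr":[0,0,0]},
  ],
  claw=0.044,
)

```text
time_s: 24.65
tool_pos: [0.4324, 0.0532, 0.0012]
ee_rot: [-0.001, -3.14, 0.0]
wrist_force: [-1.1, 0.3, 0.4]
gripper_width: 0.515
grasp_force: 0.0
```

>>> jog_arm(
  increments=[
    {"xyz":[0,0,0],"dr":[0,0,0]},
    {"xyz":[0,0,0],"dr":[0,0,0]},
    {"xyz":[0,0,0],"dr":[0,0,0]},
    {"xyz":[0,0,0],"dr":[0,0,0]},
  ],
  claw=0.006,
  force=28,
)

```text
time_s: 25.05
tool_pos: [0.4337, 0.0539, 0.0028]
ee_rot: [-0.002, 3.139, 0.0]
wrist_force: [0.5, -1.4, 8.1]
gripper_width: 0.234
grasp_force: 28.1
```

>>> jog_arm(
  increments=[
    {"xyz":[0,0,-0.02],"dr":[0,0,0]},
    {"xyz":[0,0,-0.04],"dr":[0,0,0]},
    {"xyz":[0,0,-0.04],"dr":[0,0,0]},
    {"xyz":[0,-0.03,0],"dr":[0,0,0]},
    {"xyz":[-0.005,-0.045,0],"dr":[0,0,0]},
    {"xyz":[-0.01,-0.045,0],"dr":[0,0,0]},
    {"xyz":[-0.01,-0.045,0],"dr":[0,0,0]},
    {"xyz":[-0.01,-0.045,0],"dr":[0,0,0]},
  ],
)

```text
time_s: 25.85
tool_pos: [0.4681, -0.158, 0.1024]
ee_rot: [-0.002, 3.14, -0.001]
wrist_force: [0.3, 0.6, 0.5]
gripper_width: 0.236
grasp_force: 27.5
```

```bash
python3 - <<'E'
from h import *
s=env.state(); print(s['wrist_force'],s['grasp_force'],s['gripper_width'])
t=load('top0'); w=load('w8')
for z in(0,.03,.06,.09): print(z,'top',unproj(t,510*.7,205*.7,z)[:2].round(3),'wrist',unproj(w,400*.7,515*.7,z)[:2].round(3))
print('cover corner')
for z in(0,.01,.02,.03,.04): print(z,unproj(t,587*.7,228*.7,z)[:2].round(4),unproj(w,200*.7,430*.7,z)[:2].round(4))
plan([.6055,-.2578,.10],0)
E
```

```text
[0.27278985 0.5904315  0.51399789] 27.516697759362884 0.23583408918983836
0 top [ 0.687 -0.223] wrist [ 0.698 -0.258]
0.03 top [ 0.68  -0.216] wrist [ 0.67  -0.258]
0.06 top [ 0.672 -0.21 ] wrist [ 0.642 -0.258]
0.09 top [ 0.665 -0.203] wrist [ 0.614 -0.258]
cover corner
0 [ 0.6341 -0.3915] [ 0.6286 -0.3889]
0.01 [ 0.632  -0.3879] [ 0.6219 -0.3839]
0.02 [ 0.63   -0.3843] [ 0.6152 -0.3789]
0.03 [ 0.6279 -0.3807] [ 0.6085 -0.3739]
0.04 [ 0.6259 -0.3772] [ 0.6018 -0.3689]
t 25.85 pos [ 0.4681 -0.158   0.1024] n 4 dr/row [-0.01  0.02  0.02]
[-0.0343, -0.025, 0.0007]
[-0.0343, -0.025, 0.0007]
[-0.0343, -0.025, 0.0006]
[-0.0343, -0.025, 0.0006]
```

>>> jog_arm(
  increments=[
    {"xyz":[-0.034,-0.025,0],"dr":[0,0,0]},
    {"xyz":[-0.034,-0.025,0],"dr":[0,0,0]},
    {"xyz":[-0.034,-0.025,0],"dr":[0,0,0]},
    {"xyz":[-0.034,-0.0245,0],"dr":[0,0,0]},
    {"xyz":[0,0,0.02],"dr":[0,0,0]},
    {"xyz":[0,0,0.02],"dr":[0,0,0]},
    {"xyz":[0,0,0],"dr":[0,0,0]},
    {"xyz":[0,0,0],"dr":[0,0,0]},
  ],
)

```text
time_s: 26.65
tool_pos: [0.6037, -0.2553, 0.062]
ee_rot: [0.002, -3.141, -0.0]
wrist_force: [0.5, 0.5, 0.4]
gripper_width: 0.242
grasp_force: 27.5
```

```bash
python3 -c "
from h import *
plan([.6055,-.2578,.006],0)"
```

```text
t 26.65 pos [ 0.6037 -0.2553  0.062 ] n 2 dr/row [ 0.01 -0.02  0.04]
[-0.0009, -0.0013, 0.028]
[-0.0009, -0.0012, 0.028]
```

>>> jog_arm(
  increments=[
    {"xyz":[-0.001,-0.0013,0.02],"dr":[0,0,0]},
    {"xyz":[-0.0008,-0.0012,0.02],"dr":[0,0,0]},
    {"xyz":[0,0,0.012],"dr":[0,0,0]},
    {"xyz":[0,0,0.004],"dr":[0,0,0]},
    {"xyz":[0,0,0.001],"dr":[0,0,0]},
    {"xyz":[0,0,0],"dr":[0,0,0]},
  ],
)

```text
time_s: 27.25
tool_pos: [0.6063, -0.2582, 0.0056]
ee_rot: [-0.002, 3.141, -0.001]
wrist_force: [1.0, -0.4, -0.5]
gripper_width: 0.239
grasp_force: 27.5
```

>>> jog_arm(
  increments=[
    {"xyz":[0,0,0.0015],"dr":[0,0,0]},
    {"xyz":[0,0,0],"dr":[0,0,0]},
  ],
)

```text
time_s: 27.45
tool_pos: [0.6061, -0.2581, 0.0037]
ee_rot: [-0.002, 3.141, -0.001]
wrist_force: [-0.2, 0.3, -0.3]
gripper_width: 0.236
grasp_force: 27.5
```

>>> jog_arm(
  increments=[
    {"xyz":[0,0,0.001],"dr":[0,0,0]},
    {"xyz":[0,0,0],"dr":[0,0,0]},
  ],
)

```text
time_s: 27.65
tool_pos: [0.6062, -0.2582, 0.0029]
ee_rot: [-0.002, 3.141, -0.001]
wrist_force: [-1.6, -0.1, 4.7]
gripper_width: 0.241
grasp_force: 27.7
```

>>> jog_arm(
  increments=[
    {"xyz":[0,0,0.001],"dr":[0,0,0]},
    {"xyz":[0,0,0],"dr":[0,0,0]},
  ],
)

```text
time_s: 27.85
tool_pos: [0.6067, -0.2584, 0.0028]
ee_rot: [-0.002, 3.14, -0.001]
wrist_force: [-2.6, 0.5, 11.4]
gripper_width: 0.237
grasp_force: 27.5
```

>>> jog_arm(
  increments=[
    {"xyz":[0,0,0],"dr":[0,0,0]},
    {"xyz":[0,0,0],"dr":[0,0,0]},
    {"xyz":[0,0,-0.03],"dr":[0,0,0]},
    {"xyz":[0,0,-0.045],"dr":[0,0,0]},
    {"xyz":[0,0,-0.045],"dr":[0,0,0]},
    {"xyz":[0.04,0.035,0],"dr":[0,0,0]},
    {"xyz":[0.045,0.045,0],"dr":[0,0,0]},
    {"xyz":[0.045,0.045,0],"dr":[0,0,0]},
  ],
  claw=0.042,
)

```text
time_s: 28.65
tool_pos: [0.4959, -0.1536, 0.1212]
ee_rot: [-0.001, 3.141, -0.0]
wrist_force: [0.5, 1.1, 0.7]
gripper_width: 0.494
grasp_force: 0.0
```

>>> jog_arm(
  increments=[
    {"xyz":[0.043,0.045,0.01],"dr":[0,0,0]},
    {"xyz":[0,0,0.02],"dr":[0,0,0]},
    {"xyz":[0,0,0],"dr":[0,0,0]},
    {"xyz":[0,0,0],"dr":[0,0,0]},
  ],
  claw=0.034,
)

```text
time_s: 29.05
tool_pos: [0.4638, -0.1191, 0.0935]
ee_rot: [-0.002, 3.141, -0.0]
wrist_force: [1.1, -0.4, 0.5]
gripper_width: 0.397
grasp_force: 0.0
```

```bash
python3 - <<'E'
from h import *
c=snap('wrist','w17'); s=env.state(); print(s['tool_pos'])
for p in ([.431,-.0865,.024],[.431,-.0865,0]): print(np.round(proj(c,p),1))
u,v=np.round(proj(c,[.431,-.0865,.012])).astype(int)
g=cv2.cvtColor(c['pixels'],cv2.COLOR_RGB2GRAY)[v-28:v+28:2,u-28:u+28:2]
print(u-28,v-28);print('\n'.join(' '.join(f'{x:3d}' for x in r) for r in g))
E
```

```text
[ 0.46430112 -0.11942041  0.09379323]
[324.7 172.3]
[320.7 166.2]
295 141
167 180 182 176 180 177 177 176 175 178 182 181 179 179 176 177 179 178 179 177 177 178 176 177 179 178 181 181
179 177 177 177 177 177 175 178 181 179 179 180 181 179 178 178 178 178 179 179 177 176 180 177 179 177 180 179
180 180 178 180 179 176 175 177 179 182 182 180 180 178 179 178 177 176 177 178 176 178 179 176 179 177 177 178
179 180 180 177 179 177 180 178 180 178 181 182 182 181 181 181 181 177 177 175 177 177 178 177 176 177 176 177
178 179 180 178 177 177 175 176 180 179 182 183 180 181 182 181 180 181 176 176 176 178 177 178 177 180 177 176
179 177 179 178 175 177 176 176 178 180 180 181 181 179 181 181 181 179 178 178 178 176 177 175 176 173 175 177
120 120 154 176 178 175 176 177 178 179 180 182 180 182 180 180 181 179 177 177 177 177 175 178 179 176 176 178
103 103 150 156 155 156 156 175 178 178 181 182 181 180 180 183 181 181 177 180 178 180 176 179 178 179 176 178
101 101 102 100 102  99  99 151 165 164 165 157 157 157 165 168 179 181 181 179 178 177 177 176 178 181 179 179
104 104 103 103 10
[... 1409 characters left out ...]
  81  81  79  83  86  82  82
 82  76  76  75  81  76  76  77  79  76  78  78  79  79  77  79  77  79  79  78  79  80  81  77  80  83  83  79
 78  77  77  76  73  76  78  81  77  78  77  77  81  77  78  80  77  81  80  79  83  80  79  79  79  80  75  77
 81  81  76  77  75  75  76  78  75  76  77  82  75  77  77  80  76  78  78  76  82  83  82  80  81  76  79  78
 92  87  88  85  89  89  87  93  88  87  90  87  88  88  87  88  91  87  88  87  79  81  79  76  82  79  82  80
103  99 100 100 101 103 103 106 103 102 102 100 100  99 101 101 100 100 102 102  79  80  77  78  79  81  81  80
103  99  99 103  99 101 101 102 102 101 101  97 104 101  99 101  99 103  96 101  81  79  81  78  78  81  80  80
```

>>> jog_arm(
  increments=[
    {"xyz":[0.0164,0.0156,0.02],"dr":[0,0,0]},
    {"xyz":[0.0164,0.0156,0.02],"dr":[0,0,0]},
    {"xyz":[0,0,0],"dr":[0,0,0]},
    {"xyz":[0,0,0.03],"dr":[0,0,0]},
    {"xyz":[0,0,0.02],"dr":[0,0,0]},
    {"xyz":[0,0,0.01],"dr":[0,0,0]},
    {"xyz":[0,0,0],"dr":[0,0,0]},
  ],
)

```text
time_s: 29.8
tool_pos: [0.4308, -0.0882, -0.0073]
ee_rot: [0.001, -3.141, -0.0]
wrist_force: [0.7, -0.2, 0.1]
gripper_width: 0.397
grasp_force: 0.0
```

```bash
python3 - <<'E'
from h import *
c=snap('wrist','w18'); s=env.state(); print(s['tool_pos'],s['wrist_force'])
for p in ([.4315,-.0882,.024],[.4315,-.0882,0]): print(np.round(proj(c,p),1))
u,v=np.round(proj(c,[.4315,-.0882,.012])).astype(int)
g=cv2.cvtColor(c['pixels'],cv2.COLOR_RGB2GRAY)[v-36:v+36:3,u-36:u+36:3]
print(u-36,v-36);print('\n'.join(' '.join(f'{x:3d}' for x in r) for r in g))
E
```

```text
[ 0.4309981  -0.08814737 -0.00660268] [ 0.38510575 -0.0421209   0.24476948]
[280.3 286.8]
[280.2 262.8]
244 238
116 115 118 117 114 113 112 114 116 115 116 117 115 115 115 116 116 115 115 113 113 116 116 111
116 114 117 116 113 115 114 112 115 116 117 117 118 120 116 116 117 116 115 112 114 114 112 111
117 115 114 114 114 113 113 114 113 114 117 116 116 117 117 118 116 117 117 119 114 116 113 115
115 112 114 114 116 110 111 115 115 116 118 118 114 114 116 116 118 115 117 116 116 114 115 112
117 117 115 114 113 114 114 115 115 117 118 109  97 103 118 118 114 117 117 115 112 114 115 113
112 114 116 111 115 116 114 116 118  85  65  65  61  65  64  83 117 117 120 113 117 113 113 115
113 115 113 115 115 116 115 114  93  65  66  66  64  65  64  64  79 119 117 116 116 115 115 115
105 113 114 117 114 111 113 115  62  63  64  62  62  66  64  60  63 112 116 120 117 115 117 115
  8 121 123 112 106 106 108 100  63  62  67  62  61  66  65  65  64  85 110 110 108 109 108 109
  5  90  89  87  87  86  88  86  64  67  86 101 105 104  91  70  67  70  91  92  87  91  90  86
 14  88  90  88  90  87  88 
[... 615 characters left out ...]
  89  88  89  91  90  88  89
  8  90  87  89  85  85  86  89  87  91 107 105 102 104 102  93  88  88  88  88  90  91  90  88
  4  91  88  87  86  83  86  86  86  86  95 105 106 106  98  88  88  88  89  90  94  88  88  90
  4 100 101 100 101  99 100 102 101 102 101 100 108 110 107 107 106 107 107 110  92  92  88  88
 16 118 115 113 114 116 115 116 116 113 115 114 114 111 111 115 114 113 117 115  96  90  90  90
 12 116 115 113 114 116 113 114 116 113 110 111 114 112 112 116 114 112 114 113  94  89  87  88
 18 115 116 113 112 118 114 115 114 115 109 113 115 114 112 114 112 113 114 114  95  92  91  91
 66 113 112 112 115 115 115 117 113 114 115 114 114 112 109 113 110 111 113 112  97  96  92  92
```

>>> jog_arm(
  increments=[
    {"xyz":[0,0,0.004],"dr":[0,0,0]},
    {"xyz":[0,0,0.003],"dr":[0,0,0]},
    {"xyz":[0,0,0],"dr":[0,0,0]},
  ],
  claw=0.03,
)

```text
time_s: 30.15
tool_pos: [0.4306, -0.0878, -0.0135]
ee_rot: [-0.002, 3.141, -0.0]
wrist_force: [-0.2, 0.4, 0.0]
gripper_width: 0.356
grasp_force: 0.0
```

>>> jog_arm(
  increments=[
    {"xyz":[0,0,0],"dr":[0,0,0]},
    {"xyz":[0,0,0],"dr":[0,0,0]},
    {"xyz":[0,0,0],"dr":[0,0,0]},
  ],
  claw=0.003,
  force=25,
)

```text
time_s: 30.45
tool_pos: [0.4305, -0.0877, -0.0134]
ee_rot: [-0.002, 3.141, -0.0]
wrist_force: [-0.7, -0.5, 5.4]
gripper_width: 0.167
grasp_force: 24.5
```

```bash
python3 - <<'E'
from h import *
t=load('top0'); w=load('scene0')
def ray(c,u,v):
    a=unproj(c,u,v,0); d=a-c['xyz']; return c['xyz'],d/np.linalg.norm(d)
for (a,b) in (((717*.7,230*.7),(556,318)),((652*.7,225*.7),(483,320))):
    o1,d1=ray(t,*a);o2,d2=ray(w,*b)
    A=np.stack([d1,-d2],1); k=np.linalg.lstsq(A,o2-o1,rcond=None)[0]; print(o1+k[0]*d1,o2+k[1]*d2)
plan([.46,-.2,.10],0)
E
```

```text
[ 0.60428922 -0.61288546  0.11429635] [ 0.59056427 -0.5946639   0.10075137]
[ 0.63445053 -0.5248007   0.02402277] [ 0.60339775 -0.49215391  0.00200505]
t 30.45 pos [ 0.4305 -0.0877 -0.0134] n 3 dr/row [-0.    0.01  0.03]
[-0.0098, -0.0374, -0.0378]
[-0.0098, -0.0374, -0.0378]
[-0.0098, -0.0374, -0.0378]
```

>>> jog_arm(
  increments=[
    {"xyz":[0,0,-0.03],"dr":[0,0,0]},
    {"xyz":[0,0,-0.045],"dr":[0,0,0]},
    {"xyz":[0,0,-0.04],"dr":[0,0,0]},
    {"xyz":[-0.01,-0.045,0],"dr":[0,0,0]},
    {"xyz":[-0.015,-0.045,0],"dr":[0,0,0]},
    {"xyz":[-0.02,-0.045,0],"dr":[0,0,0]},
    {"xyz":[-0.025,-0.045,0],"dr":[0,0,0]},
    {"xyz":[-0.03,-0.04,0],"dr":[0,0,0]},
  ],
)

```text
time_s: 31.25
tool_pos: [0.5298, -0.3084, 0.1012]
ee_rot: [0.001, -3.141, -0.0]
wrist_force: [-0.4, -0.1, -0.0]
gripper_width: 0.162
grasp_force: 24.6
```

>>> jog_arm(
  increments=[
    {"xyz":[-0.03,-0.03,0],"dr":[0,0,0]},
    {"xyz":[-0.03,-0.02,0],"dr":[0,0,0]},
    {"xyz":[-0.015,-0.01,0],"dr":[0,0,0]},
    {"xyz":[0,0,0],"dr":[0,0,0]},
    {"xyz":[0,0,0],"dr":[0,0,0]},
  ],
)

```text
time_s: 31.75
tool_pos: [0.6041, -0.3656, 0.1005]
ee_rot: [0.002, -3.14, -0.001]
wrist_force: [-0.7, 0.8, -0.5]
gripper_width: 0.161
grasp_force: 24.6
```

```bash
python3 - <<'E'
from h import *
plan([.6089,-.3724,.03],0)
c=snap('wrist','w19'); s=env.state(); print(s['grasp_force'],s['gripper_width'])
g=c['pixels'].astype(int)
m=((g[...,0]-g[...,2]>25)&(g[...,0]>g[...,1]+15)).astype(np.uint8)
n,l,st,ce=cv2.connectedComponentsWithStats(m)
for i in range(1,n):
    if st[i,4]>1500:
        b=cv2.boxPoints(cv2.minAreaRect(np.argwhere(l==i)[:,::-1].astype(np.float32))); print(st[i],np.round(b),[unproj(c,u,v,.046)[:2].round(4).tolist() for u,v in b])
E
```

```text
t 31.75 pos [ 0.6041 -0.3656  0.1005] n 2 dr/row [ 0.03 -0.04  0.04]
[-0.0024, -0.0034, 0.0352]
[-0.0024, -0.0034, 0.0352]
24.633100090520657 0.16646341755216942
[  188    71   136   115 12565] [[187.  80.]
 [317.  68.]
 [327. 175.]
 [197. 188.]] [[0.5099, -0.424], [0.5024, -0.3429], [0.5698, -0.3332], [0.5789, -0.4228]]
```

>>> jog_arm(
  increments=[
    {"xyz":[-0.0025,-0.0038,0.02],"dr":[0,0,0]},
    {"xyz":[-0.0025,-0.0038,0.03],"dr":[0,0,0]},
    {"xyz":[0,0,0.03],"dr":[0,0,0]},
    {"xyz":[0,0,0.02],"dr":[0,0,0]},
    {"xyz":[0,0,0.008],"dr":[0,0,0]},
    {"xyz":[0,0,0.002],"dr":[0,0,0]},
    {"xyz":[0,0,0],"dr":[0,0,0]},
  ],
)

```text
time_s: 32.5
tool_pos: [0.6101, -0.3738, -0.0084]
ee_rot: [-0.002, 3.141, -0.0]
wrist_force: [0.7, -0.4, 0.7]
gripper_width: 0.164
grasp_force: 24.6
```

>>> jog_arm(
  increments=[
    {"xyz":[0,0,0.0015],"dr":[0,0,0]},
    {"xyz":[0,0,0],"dr":[0,0,0]},
  ],
)

```text
time_s: 32.7
tool_pos: [0.6105, -0.3741, -0.0092]
ee_rot: [-0.002, 3.14, -0.001]
wrist_force: [-0.3, -0.4, 0.0]
gripper_width: 0.167
grasp_force: 24.6
```

>>> jog_arm(
  increments=[
    {"xyz":[0,0,0.0015],"dr":[0,0,0]},
    {"xyz":[0,0,0.001],"dr":[0,0,0]},
    {"xyz":[0,0,0],"dr":[0,0,0]},
  ],
)

```text
time_s: 33.0
tool_pos: [0.6099, -0.3737, -0.0128]
ee_rot: [0.002, -3.142, -0.0]
wrist_force: [-0.5, -0.7, -0.0]
gripper_width: 0.163
grasp_force: 24.6
```

>>> jog_arm(
  increments=[
    {"xyz":[0,0,0.001],"dr":[0,0,0]},
    {"xyz":[0,0,0],"dr":[0,0,0]},
  ],
)

```text
time_s: 33.2
tool_pos: [0.6101, -0.3738, -0.0133]
ee_rot: [-0.002, 3.141, -0.0]
wrist_force: [-1.9, 1.7, 3.6]
gripper_width: 0.166
grasp_force: 25.0
```

>>> jog_arm(
  increments=[
    {"xyz":[0,0,0.0007],"dr":[0,0,0]},
    {"xyz":[0,0,0],"dr":[0,0,0]},
  ],
)

```text
time_s: 33.4
tool_pos: [0.6102, -0.3739, -0.0134]
ee_rot: [-0.002, 3.141, -0.0]
wrist_force: [-1.8, 1.4, 9.3]
gripper_width: 0.161
grasp_force: 25.5
```

>>> jog_arm(
  increments=[
    {"xyz":[0,0,0],"dr":[0,0,0]},
    {"xyz":[0,0,0],"dr":[0,0,0]},
    {"xyz":[0,0,-0.03],"dr":[0,0,0]},
    {"xyz":[0,0,-0.045],"dr":[0,0,0]},
    {"xyz":[0,0.02,-0.045],"dr":[0,0,0]},
    {"xyz":[0,0.04,-0.045],"dr":[0,0,0]},
    {"xyz":[0,0.04,-0.04],"dr":[0,0,0]},
    {"xyz":[0,0.02,0],"dr":[0,0,0]},
  ],
  claw=0.03,
)

```text
time_s: 34.2
tool_pos: [0.6126, -0.2642, 0.1838]
ee_rot: [-0.003, 3.134, -0.004]
wrist_force: [0.4, -0.1, -0.2]
gripper_width: 0.35
grasp_force: 0.0
```

>>> jog_arm(
  increments=[
    {"xyz":[0,0,-0.02],"dr":[0,0,0]},
    {"xyz":[0,0,0],"dr":[0,0,0]},
    {"xyz":[0,0,0],"dr":[0,0,0]},
  ],
)

```text
time_s: 34.5
tool_pos: [0.6098, -0.2654, 0.1975]
ee_rot: [0.002, -3.142, 0.0]
wrist_force: [0.4, 0.0, -0.6]
gripper_width: 0.352
grasp_force: 0.0
```

```bash
python3 - <<'E'
from h import *
c=snap('wrist','w20'); s=env.state(); print(s['tool_pos'],s['time_s'])
for n,p in (('vial',[.606,-.258,.052]),('vialbase',[.606,-.258,0]),('W',[.539,-.259,.042]),('w',[.61,-.3737,.024]),('slides',[.5355,-.139,.066]),('dish',[.539,-.259,.014])): print(n,(np.array(proj(c,p))/.7).round(0))
cv2.imwrite('pics/w20b.png',cv2.resize(c['pixels'][:,:,::-1],(800,600),interpolation=cv2.INTER_CUBIC))
E
```

```text
[ 0.60938905 -0.26540235  0.1968857 ] 34.55
vial [410. 265.]
vialbase [409. 249.]
W [409. 163.]
w [254. 261.]
slides [607. 159.]
dish [409. 162.]
```

View pics/w20b.png

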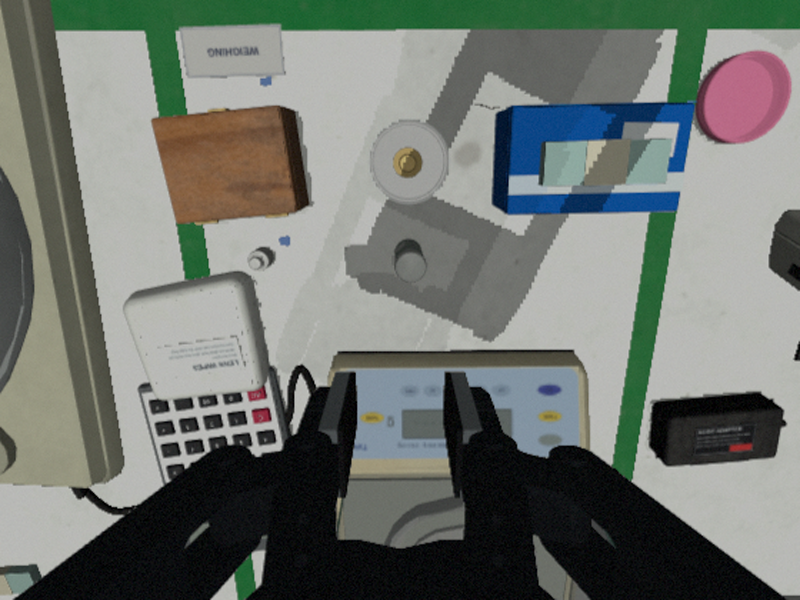

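```bash
python3 - <<'E'
from h import *
c=load('w20'); A=lambda x,y:((x+.5)*.7-.5,(y+.5)*.7-.5)
P=lambda px,z:np.array([unproj(c,*A(*q),z)[:2] for q in px])
case=P([(153,119),(279,107),(297,210),(178,222)],.046); bm=(case[2]+case[3])/2
n=np.array([case[3][1]-case[2][1],-(case[3][0]-case[2][0])]); n=-n/np.linalg.norm(n)
w=P([(263,257)],.022)[0]; w0=P([(257,259)],.008)[0]
print('case',case.mean(0),'backmid',bm,'n',n,'w',w,w0,'along n',(w-bm)@n,'side',np.cross(n,w-bm),(w0-bm)@n,np.cross(n,w0-bm))
d=P([(409,162)],.014)[0]; v=P([(410,265)],.052)[0]; W=P([(407,162)],.04)[0]
s=P([(545,142),(670,138),(667,185),(541,186)],.066); k=P([(513,106),(692,104),(680,212),(508,212)],.055)
print('dish',d,'vial',v,'W',W,'slides',s.mean(0),'carton',k.mean(0),k.round(4).tolist())
E
```

```text
case [ 0.54089557 -0.37857703] backmid [ 0.57319296 -0.37534048] n [0.99502451 0.09963041] w [ 0.60698585 -0.3677644 ] [ 0.61180377 -0.37679077] along n 0.03437955422414384 side 0.004171588474685713 0.038274201999938855 -0.005289883432038078
dish [ 0.53900896 -0.25886355] vial [ 0.60559904 -0.25844313] W [ 0.53825738 -0.26072539] slides [ 0.53799675 -0.13960313] carton [ 0.53668987 -0.13994035] [[0.505, -0.1964], [0.5037, -0.0871], [0.569, -0.0818], [0.5691, -0.1946]]<stdin>:7: DeprecationWarning: Arrays of 2-dimensional vectors are deprecated. Use arrays of 3-dimensional vectors instead. (deprecated in NumPy 2.0)
```

```bash
python3 - <<'E'
from h import *
c=load('w20'); g=cv2.cvtColor(c['pixels'],cv2.COLOR_RGB2GRAY)[166:198,164:204]
print('\n'.join(' '.join(f'{x:3d}' for x in r) for r in g))
f=lambda p:np.round(proj(c,p),1)
for z in(0,.012,.024): print(z,f([.61,-.3737,z]),f([.61,-.3657,z]),f([.61,-.3817,z]),f([.602,-.3737,z]),f([.618,-.3737,z]))
E
```

```text
184 185 185 184 184 185 183 182 183 186 185 185 185 183 185 189 183 187 185 184 184 184 186 186 183 184 186 185 185 187 185 167 125 106 103 105 108 105 105 174
185 184 183 183 183 183 185 184 185 183 185 186 182 185 185 184 185 186 185 187 188 184 184 184 185 184 184 185 184 186 183 123 104 106 106 107 107 103 105 173
182 181 180 183 183 184 186 184 183 186 185 183 185 185 186 184 183 185 184 184 184 183 182 183 184 187 183 185 182 185 185 131 107 103 104 106 103 106 104 173
180 180 179 180 184 183 184 182 182 182 183 184 186 186 182 184 186 185 184 185 183 186 185 185 186 184 186 184 184 183 184 156 116 106 106 106 107 103 103 175
179 180 181 183 183 180 182 183 183 183 184 184 182 185 184 185 183 183 184 185 184 185 184 188 187 185 182 183 186 185 185 186 125 106 105 105 106 106 103 174
179 180 180 181 184 183 183 182 183 182 182 182 183 182 183 186 184 186 185 186 185 184 184 185 185 184 184 183 183 184 187 185 150 138 141 140 117 115 135 177
180 178 181 179 182 182 184 181 182 184 182 185 185 183 185 182 183 168 159 156 155 156 159 162 162 182 185 185 186 185 182 186 184 183 184 
[... 3543 characters left out ...]
  92  85  82  85  88  84  74  79  79  84  80 123 157 165 181 183 184 183 185 183 181 185 185 183 187 184 186 187 185 184 182 183 184 184 184 184 184 184 188
111 104  95  82  87  89  87  78  79  83  82  84  88 107 115 168 182 184 184 183 181 182 184 182 185 185 184 186 184 184 185 184 183 183 184 187 184 182 184 184
125 119 116  98  94  88  86  86  86  85  80  80  82 104 138 143 178 184 183 184 183 183 184 183 185 183 183 183 185 185 183 184 184 184 182 183 185 185 185 183
0 [184.4 178. ] [191.4 178. ] [177.3 178. ] [183.7 171. ] [185.  184.8]
0.012 [181.3 180.4] [188.6 180.4] [174.1 180.4] [180.6 173.2] [182.  187.4]
0.024 [178.1 182.9] [185.6 182.9] [170.6 182.9] [177.4 175.6] [178.8 190.2]
```

```bash
python3 -c "
from h import *
print(env.hand_in())"
```

```text
the job is handed in; nothing more can be done
None
```

The bench is set out as asked and handed in at about 35 s of robot time: the last picture shows the dish midway with the brass weight on its lid, the slides on the carton, and the vial and steel weight standing with gaps of about 2.6 cm behind the dish and 2.9 cm behind the case, but no verdict came back.

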